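# Latch a slide case and scan it out with a docked scanner

### The job

Book the slide case out: first swing the hook on its front down until it sits fully home on its pin. Then set the cordless scanner, which was left lying on the bench, nose down in its sloping stand and let go so that it wakes; take it up again so that it can point straight down, aim it at the middle of the barcode label on the lid from about 6 cm above with its wide head lying along the label's length (so the scan line crosses all the bars), and hold it quite still for about two seconds. Finally put it back fully home in its stand, and leave the other things on the bench where they are.

Things in the scene. Friction and masses are not known exactly. Their poses are not given: they have to be found in the camera images.
- case: Closed wooden slide case, 130 (x) x 190 (y) x 75 mm high, fixed to the bench. Origin: centre of its underside; z up, its front (with the hook) faces its own -x, towards the robot.
- hook (a joint): Hinge of the steel hook on the case's front, rad. 0: hangs straight down, its tip under the catch pin (closed, at its stop); grows as the hook swings up to the case's +y side (left seen from the robot), 1.57 = level; stays where it is left (light friction). Turns about the case's x axis through hook_pivot.
- hook_pivot (a point): Point on the hook's pivot axis, 20 mm in front of the case's front face, 64 mm above the bench (same distance from the face as hook_knob).
- hook_knob (a point): Middle of the hook's finger knob, 11 mm in diameter and 11 mm long along the case's x (it spans 15 to 26 mm in front of the case's front face). 28 mm from the pivot axis; with the hook closed it is 10 mm to +y of the pivot and 26 mm below it. The catch pin stands 12 mm out of the face, 35.5 mm below the pivot.
- label_mid (a point): Middle of the white barcode label's face on the case's lid, 76 mm above the bench. Label 46 (x) x 82 mm (y), bars 32 mm tall along x, the code runs 64 mm along y; z points up out of the lid. The label sits off-centre and a little askew.
- scanner: Loose grey stick scanner, 150 mm long, about 130 g. Origin: centre of its flat underside; +x to the nose, z out of its back (trigger side). Handle x -75 to +33 mm, 30 wide (y), 24 thick; wide head x +33 to +75, 48 wide, 30 thick. Looks along +x; scan line along y. Centre of mass about 6 mm behind the origin. Starts lying on its underside on the bench, nose roughly towards the robot.
- scanner_window (a point): Middle of the scanner's window, at its nose: (75, 0, 15) mm in the scanner's frame.
- stand: Fixed black scanner stand: foot 136 x 84 mm, origin at the centre of its underside, low end at its own -x (towards the robot). Its tray: the low 45 mm is a cup for the head, with cheeks 54 mm apart (flared above, 22 mm high) and a 14 mm lip; above, the floor is a spine only 20 mm wide, ending at tray x = -116 mm, so the handle's sides stay free and its tail overhangs.
- tray: Sloping tray of the stand. Origin: low end of the tray's floor where it meets the lip, mid-width, 34 mm above the bench; +x down the slope (45 degrees), z square out of the floor. The docked scanner lies parallel to this frame, underside on the floor, nose against the lip: its origin at x = -75 mm, y = 0, z = 0.
- petri_a: Small clear dish with lid, 45 mm wide, 13 mm high, standing between case and stand. Bystander.
- marker: Red and white marker pen, 135 mm long (its y), lying at the right. Bystander.
- petri_b: Small clear dish, 42 mm wide, 12 mm high, standing beside the case. Bystander.
Not all that is in view belongs to the job. Leave any blue look-alike of the stand alone.

How it is judged:
On the way, in this order (a step that is already met when the one before it is completed fails the run):
1. the hook is swung home on its pin (within 0.06 rad of its stop) (value of joint hook below 0.06 rad), for 0.2 s.
2. the scanner lies home in the stand's tray (within 6 mm along the slope and sideways, 0.12 rad), let go (x of scanner in the frame of tray between -0.081 and -0.069 m and y of scanner in the frame of tray between -0.006 and 0.006 m and z of scanner in the frame of tray between -0.006 and 0.006 m and angle between the x axis of scanner and the x axis of tray, either way round below 0.12 rad and contact force between the fingers and scanner below 0.1 N), for 0.3 s.
3. held still 1.5 s, aimed: the label's middle within 12 mm of the line of sight each way and 35 to 85 mm before the window, line of sight within 17 deg of square, scan line within 17 deg of its length (x of label_mid in the frame of scanner_window between 0.035 and 0.085 m and y of label_mid in the frame of scanner_window between -0.012 and 0.012 m and z of label_mid in the frame of scanner_window between -0.012 and 0.012 m and angle between the x axis of scanner and the z axis of label_mid, either way round below 0.3 rad and angle between the y axis of scanner and the y axis of label_mid, either way round below 0.3 rad and linear speed of scanner below 0.015 m/s and angular speed of scanner below 0.15 rad/s), for 1.5 s.
At the end, for the whole second after the job is handed in: The hook is home (within 0.06 rad of its stop) and the scanner rests in the stand's tray, nose at the lip (origin within 6 mm of its docked place along the slope, sideways and out of the floor, axis within 0.12 rad of the slope), let go and at rest (x of scanner in the frame of tray between -0.081 and -0.069 m and y of scanner in the frame of tray between -0.006 and 0.006 m and z of scanner in the frame of tray between -0.006 and 0.006 m and angle between the x axis of scanner and the x axis of tray, either way round below 0.12 rad and value of joint hook below 0.06 rad and linear speed of scanner below 0.01 m/s); the robot touches nothing.
It fails at once if a bystander (either dish or the marker) is moved more than 30 mm (distance of any of petri_a, petri_b, marker from where it was at the start of the episode above 0.03 m).
It also fails if it takes over 72 s, if anything falls off the work surface, if the arm or the gripper's body presses on something with over 40 N, if the wrist force passes 120 N, or if a joint passes its speed limit or range.

### The arm

A 6-joint arm with a two-finger parallel gripper is mounted at the origin on a cart in front of the work surface, level with it; the furniture and walls round the work are solid. World frame = base frame: x ahead of the robot, y to its left, z up, the work surface at z = 0. Lengths are in m, angles in rad, forces in N, time in s.
With the tool pointing down it reaches from about 0.35 to 0.975 m from the base axis. Payload 4.9 kg.
Tool frame: the origin (TCP) lies midway between the tips of the shut fingers; the grasp point (between the pads) lies ctrl.grip_point_offset behind it (ctrl.grip_point_offset is the distance from the TCP to the grasp point, in m); x points along the fingers, y is the direction in which the jaws open and shut, and the axes are right-handed (so a half turn about x gives the same grasp; the last joint's range is limited). The gripper opens to 85 mm and grips with 20 to 120 N. Pads are 22 mm wide; open, the fingers measure 114 mm over their backs; the gripper's body (76 mm by 85 mm) begins 54 mm behind the grasp point. The pads swing forward as they close: fully open they stand 13 mm farther back than shut.
Start: joints at [-1.438, 0.053, 1.613, -0, 1.476, -0.119], TCP at [0.156, -0.605, 0.231] pointing down, gripper open.
Joint ranges: [-3.01, 3.01], [-1.01, 2.22], [0.06, 2.58], [-1.02, 4.17], [0.09, 2.62], [-3.14, 3.14]. Speed limits (rad/s): [2.57, 2.57, 3.14, 3.14, 3.14, 3.14].

### API

Orientations are given as a rotation vector (axis times angle).
In Python, from station import ctrl gives the robot as it stands. The module is installed in compiled form; this text tells all that it offers.
- The arm moves only by the tool drive_tool, never from a script. Its argument "commands" is text: rows parted by semicolons, each of 5 numbers parted by spaces: the closure, from -1 (fully open) to 1 (shut), so that 0 is half open, then the shift along the tool's x, y, z in units of 40 mm (1.0 is 40 mm), then the turn about the tool's x in units of 5 degrees (1.0 is 5 degrees). A call has 1 to 8 rows; each row is the pose to reach, as a shift and turn from the pose commanded when the call began, along the tool's axes at that moment; what a row does not reach only later rows make up. A row lasts 1/12 s, in which the tool goes at most 41.7 mm and 7.16 degrees, less where a joint would pass 70% of its speed; a pose out of reach is approached as far as the arm can. A call with a gripper value outside its range is refused whole. The fingers move at their own pace and stop on an object; "newtons" is the grip in N (left out, the last holds). Time passes only in rows, so rows that repeat a pose let the fingers close. It gives the time, the measured TCP pose, the force and the opening at its end, in the units of the state.
- ctrl.get_obs(): the state, without advancing time (a new reading comes with each control period).
- ctrl.get_image(name): name is "side" or "top"; returns (picture, depth): 400x640x3 uint8, blue, green, red; 400x640 float32, m along the optical axis (not along the pixel's ray), 0 where there is no reading.
- ctrl.camera_info(name): a dict with "K" (3x3 intrinsics, pixels), "T" (4x4, takes a point from camera to world coordinates). Camera axes: x right, y down, z forward; pixel columns grow to the right and rows downward; lengths in m; the calibration is good to about 2 mm. A picture is of the moment at which its call begins. camera_info takes no time and is no camera call.
- ctrl.finish_job(): hands the job in, once; it reports no verdict.
The state is a dict: "t": time; "q": joint angles; "dq": joint speeds; "effort": joint torques, N m; "tool_pos": TCP position; "tool_rot": TCP orientation; "contact_force": force on the tool from outside, world axes, zero at the start; "wrist_torque": the same for the moment, N m; "opening": finger opening in m.
Only numpy, scipy, OpenCV 4.12 (cv2) and the standard library are available. Lean on these libraries where they do the work, as an engineer would, in place of code of your own. Each camera call takes 0.05 s, during which the arm holds its last target.

## Working session

There is one attempt and no reset: what is moved stays moved. The work goes in short steps, Python scripts to look and compute and a tool call to move; the robot and the scene stay as the last step left them, time stands still between calls to the robot, and variables do not carry over. Pictures are saved under pics/ and viewed, and the job is handed in when it is done.

Besides the shell and the picture viewer there is one more tool, called as name(argument=value, ...) on one line, values as JSON. drive_tool: Moves the arm, as the interface text tells. Its arguments: {"type":"object","properties":{"commands":{"type":"string"},"newtons":{"type":"number"}},"required":["commands"]}

```bash
ls; mkdir -p pics; python3 - <<'E'
from station import ctrl
import cv2,numpy as np
print(ctrl.get_obs()); print(ctrl.grip_point_offset)
for n in("side","top"):
    p,d=ctrl.get_image(n); cv2.imwrite(f"pics/{n}0.png",p); np.savez(f"pics/{n}0.npz",p=p,d=d)
    print(n,ctrl.camera_info(n), (d>0).mean())
E
```

```text
pics
{'t': 0.0, 'q': array([-1.43800127e+00,  5.34111069e-02,  1.61428274e+00, -1.89796119e-05,
        1.47599224e+00, -1.19012693e-01]), 'dq': array([-0.00165019, -0.00050585, -0.00172581,  0.00083583, -0.00158214,
       -0.00036503]), 'effort': array([-8.69352880e-05, -3.93684554e+01, -3.70174885e+01, -1.04177227e-04,
        6.97415555e-03,  2.27923852e-05]), 'tool_pos': array([ 0.15562722, -0.60467692,  0.23003611]), 'tool_rot': array([ 2.08823239,  0.26652409, -2.08830252]), 'contact_force': array([-0.91431267, -0.4004527 , -0.19568521]), 'wrist_torque': array([ 0.03377457, -0.05668772, -0.03215623]), 'opening': 0.08555017610487506}
0.0187
side {'K': array([[481.18331516,   0.        , 313.3688345 ],
       [  0.        , 481.18331516, 205.78165101],
       [  0.        ,   0.        ,   1.        ]]), 'T': array([[ 0.8764361 ,  0.39758572, -0.27163461,  0.88974156],
       [ 0.48147467, -0.71601668,  0.50547232, -0.71179468],
       [ 0.00647366, -0.57379937, -0.81897031,  1.34731994],
       [ 0.        ,  0.        ,  0.        ,  1.        ]])} 0.8978203125
top {'K': array([[380.3840688 ,   0.        , 320.22284682],
       [  0.        , 380.3840688 , 197.89680672],
       [  0.        ,   0.        ,   1.        ]]), 'T': array([[-0.00633283, -0.97967226,  0.20050478,  0.17176124],
       [-0.9999708 ,  0.00534643, -0.0054607 ,  0.07091131],
       [ 0.00427771, -0.20053351, -0.97967751,  1.51564995],
       [ 0.        ,  0.        ,  0.        ,  1.        ]])} 0.9962265625
```

View pics/side0.png

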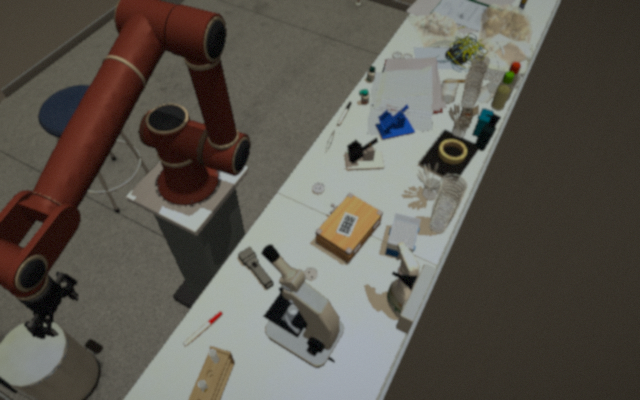

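View pics/top0.png

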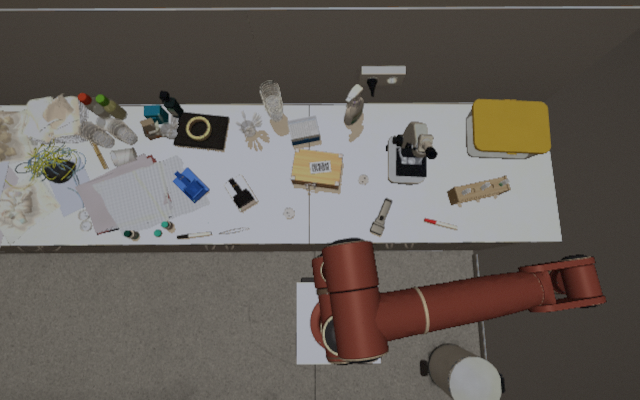

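```bash
cat > h.py <<'E'
import numpy as np,cv2
def cam(n):
    from station import ctrl
    i=ctrl.camera_info(n); return i['K'],i['T']
def pt(n,u,v,d):
    K,T=cam(n); p=np.linalg.inv(K)@[u,v,1]*d; return T[:3,:3]@p+T[:3,3]
def plane(n,u,v,z):
    K,T=cam(n); r=T[:3,:3]@(np.linalg.inv(K)@[u,v,1]); return T[:3,3]+r*(z-T[2,3])/r[2]
def proj(n,P):
    K,T=cam(n); c=T[:3,:3].T@(np.asarray(P)-T[:3,3]); c=K@c; return c[:2]/c[2]
def tri(u1,v1,u2,v2):
    A=[];b=[]
    for n,u,v in(("side",u1,v1),("top",u2,v2)):
        K,T=cam(n); r=T[:3,:3]@(np.linalg.inv(K)@[u,v,1]); r/=np.linalg.norm(r); P=np.eye(3)-np.outer(r,r)
        A.append(P); b.append(P@T[:3,3])
    x=np.linalg.lstsq(np.vstack(A),np.hstack(b),rcond=None)[0]; return x,np.linalg.norm(np.vstack(A)@x-np.hstack(b))
def crop(img,x0,y0,w,h,s):
    return cv2.resize(img[y0:y0+h,x0:x0+w],None,fx=s,fy=s,interpolation=cv2.INTER_CUBIC)
E
python3 - <<'E'
from h import *
s=cv2.imread('pics/side0.png');t=cv2.imread('pics/top0.png')
cv2.imwrite('pics/c1.png',crop(t,220,140,100,75,8))
cv2.imwrite('pics/c2.png',crop(t,290,140,100,75,8) if 0 else crop(t,300,175,100,60,8))
cv2.imwrite('pics/c3.png',crop(s,300,120,100,75,8))
cv2.imwrite('pics/c4.png',crop(s,225,180,160,120,5))
E
```

```text
(no output)
```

View pics/c1.png

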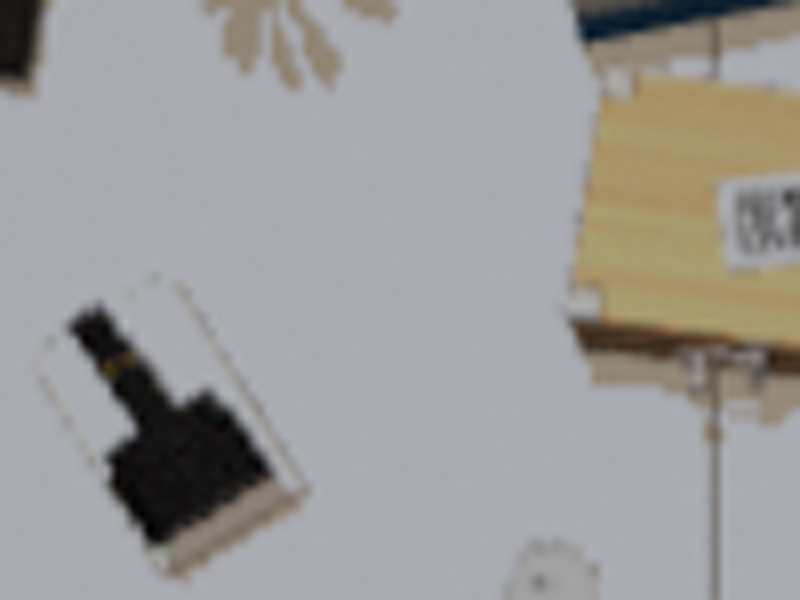

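View pics/c2.png

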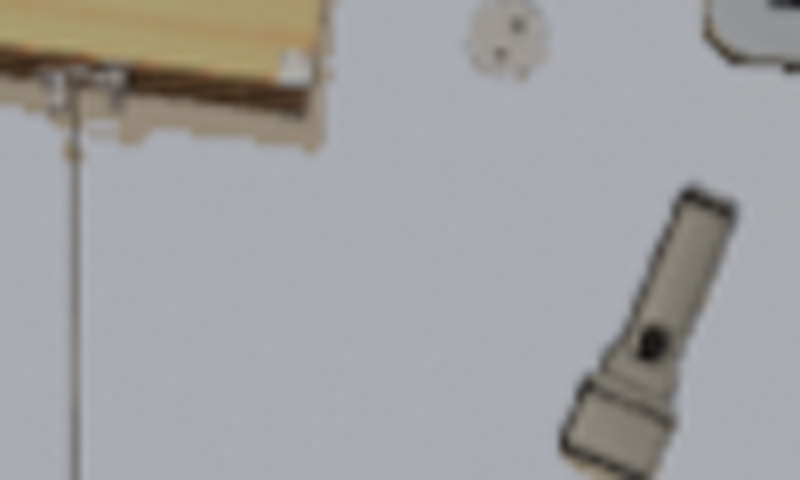

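View pics/c3.png

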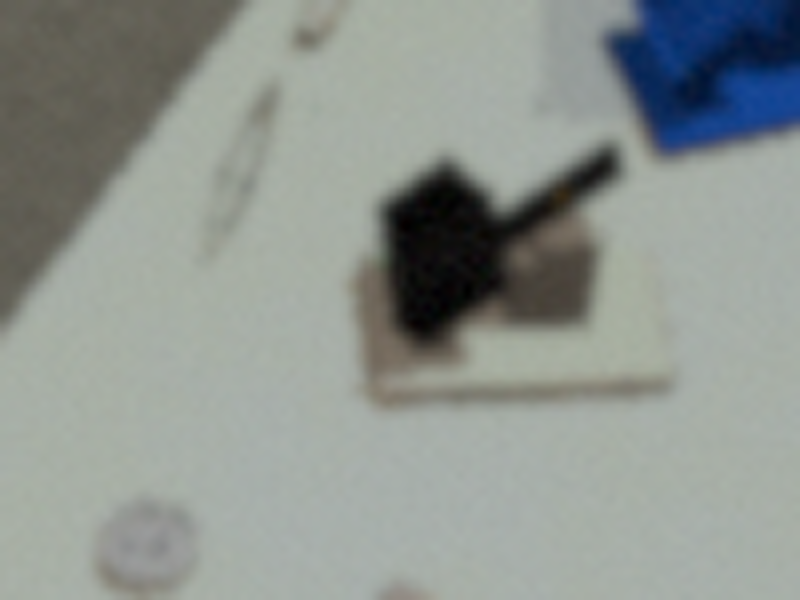

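View pics/c4.png

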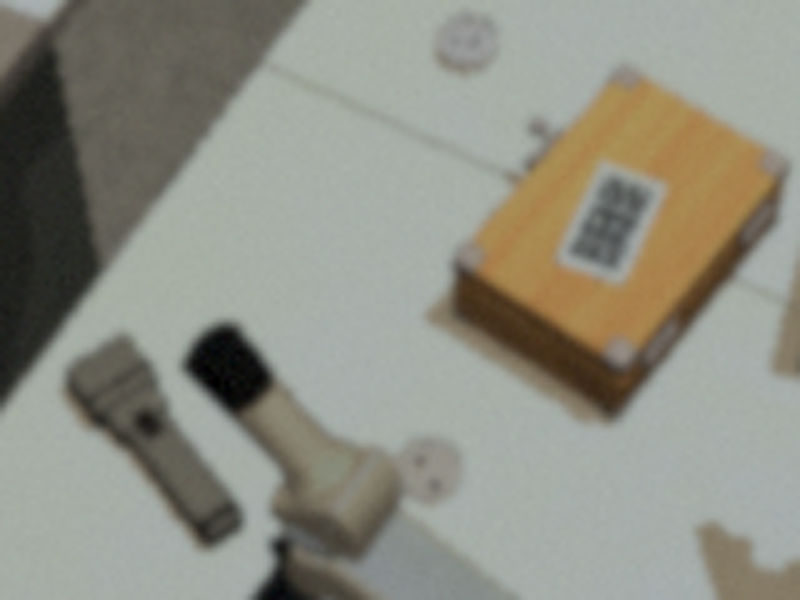

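I take the following as targets and look-alikes, by pixel in the top view:
- **Scanner:** the grey stick at (381,216). The white stick at (235,231) and the marker at (440,224) could be confused with it.
- **Stand:** the black one at (241,193), not the blue copy at (190,185).
- **Case:** wooden box at (317,170), not the wooden rack at (480,190). Its label is at (320,168).
- **Hook:** the knob and pivot at about (307,186) and (314,185).

The close crops support these choices. Measuring next.

```bash
cat > m.py <<'E'
from h import *
def cloud(n,p,d):
    K,T=cam(n); v,u=np.mgrid[:400,:640]
    c=np.stack([(u-K[0,2])/K[0,0]*d,(v-K[1,2])/K[1,1]*d,d],-1)
    return c@T[:3,:3].T+T[:3,3]
E
python3 - <<'E'
from m import *
np.set_printoptions(precision=4,suppress=True)
for n in("side","top"):
    z=np.load(f'pics/{n}0.npz'); X=cloud(n,z['p'],z['d']); p=z['p'].astype(int)
    ok=z['d']>0
    b=ok&(X[...,0]>.35)&(X[...,0]<.5)&(X[...,1]>-.2)&(X[...,1]<.0); print(n,'bench',np.median(X[b][:,2]),X[b][:,2].std())
    for nm,(u0,v0,u1,v1) in dict(scanner=dict(top=(365,195,397,238),side=(235,244,276,290))[n],case=dict(top=(285,145,347,195),side=(312,190,385,265))[n],stand=dict(top=(222,172,260,214),side=(342,135,388,172))[n]).items():
        m=np.zeros_like(ok); m[v0:v1,u0:u1]=1; m&=ok
        Q=X[m]; H=Q[:,2]; print(nm,[int((H>h).sum()) for h in(.008,.015,.03,.06)],np.percentile(H,[50,90,98]))
        T=Q[H>(.012 if nm!='case' else .065)]
        rect=cv2.minAreaRect((T[:,:2]*1000).astype(np.float32)); print('  rect',rect, 'medz',np.median(T[:,2]))
E
```

```text
side bench -0.0001766142931159953 0.0105648375937863
scanner [783, 746, 274, 220] [0.0023 0.3784 0.3981]
  rect ((456.21331787109375, -215.80831909179688), (55.145591735839844, 270.10992431640625), 58.98556137084961) medz 0.026705404392250998
case [2740, 2650, 2502, 2220] [0.0088 0.0757 0.0785]
  rect ((585.1856689453125, 78.41024780273438), (194.07974243164062, 154.3609161376953), 82.21923828125) medz 0.07386388432624624
stand [822, 537, 457, 212] [0.0074 0.0648 0.0968]
  rect ((523.4395141601562, 411.54425048828125), (211.0884552001953, 120.8802490234375), 55.528804779052734) medz 0.04878908355537459
top bench 0.0015225116639268066 0.009551620897665125
scanner [367, 342, 87, 0] [0.0023 0.028  0.0337]
  rect ((405.79913330078125, -184.87696838378906), (47.300296783447266, 154.567138671875), 63.38683319091797) medz 0.026734762882763885
case [1746, 1708, 1678, 1594] [0.0675 0.0784 0.0813]
  rect ((584.5379638671875, 77.26728820800781), (190.07876586914062, 154.69189453125), 82.42243194580078) medz 0.07565213363192713
stand [650, 424, 336, 159] [0.004  0.06   0.0995]
  rect ((504.89910888671875, 383.2554016113281), (133.8636474609375, 82.37652587890625), 33.1091423034668) medz 0.04331108784980864
```

```bash
python3 - <<'E'
from m import *
np.set_printoptions(precision=4,suppress=True)
R={}
for n in("side","top"):
    z=np.load(f'pics/{n}0.npz'); d=z['d']; X=cloud(n,z['p'],d); p=z['p']; hsv=cv2.cvtColor(p,cv2.COLOR_BGR2HSV); ok=d>0
    def box(u0,v0,u1,v1):
        m=np.zeros_like(ok); m[v0:v1,u0:u1]=1; return m&ok
    # scanner
    m=box(*dict(top=(365,195,397,238),side=(235,244,276,290))[n])&(X[...,2]>.014)&(X[...,2]<.045)&(X[...,1]>-.3)
    if n=='side':
        m&=(X[...,0]<.475)&(X[...,1]>-.28)
    Q=X[m]; c,(w,h),a=cv2.minAreaRect((Q[:,:2]*1000).astype(np.float32)); bp=cv2.boxPoints((c,(w,h),a)); print(n,'scanner',c,w,h,a,bp.tolist(),np.percentile(Q[:,2],[50,90]))
    # lid wood
    m=box(*dict(top=(285,145,347,195),side=(312,190,385,265))[n])&(X[...,2]>.066)&(X[...,2]<.088)&(hsv[...,1]>90)
    mm=cv2.morphologyEx(m.astype(np.uint8),cv2.MORPH_OPEN,np.ones((3,3)))>0
    Q=X[mm]; r=cv2.minAreaRect((Q[:,:2]*1000).astype(np.float32)); print(' lid',r,np.median(Q[:,2]))
    # label: white/dark inside the lid hull
    hull=cv2.convexHull(np.argwhere(mm)[:,::-1].astype(np.int32)); hm=np.zeros(ok.shape,np.uint8); cv2.fillConvexPoly(hm,hull,1); hm=cv2.erode(hm,np.ones((7,7)))>0
    lab=hm&(hsv[...,1]<80)
    k,L,st,_=cv2.connectedComponentsWithStats(lab.astype(np.uint8)); i=1+np.argmax(st[1:,4]); lab=L==i
    uv=np.argwhere(lab)[:,::-1].astype(float); P=np.array([plane(n,u,v,.076) for u,v in uv])
    r=cv2.minAreaRect((P[:,:2]*1000).astype(np.float32)); print(' label',r,P.mean(0),np.median(X[lab][:,2]),'uvmean',uv.mean(0),lab.sum())
    # stand: black
    m=box(*dict(top=(222,172,260,214),side=(342,135,388,168))[n])&(p.max(-1)<60)&(X[...,2]>.015)
    k,L,st,_=cv2.connectedComponentsWithStats(m.astype(np.uint8)); i=1+np.argmax(st[1:,4]); m=L==i
    Q=X[m]; mu=np.median(Q,0); print(' black',m.sum(),Q.mean(0),Q.min(0),Q.max(0))
    np.save(f'pics/black_{n}.npy',Q)
    m=box(*dict(top=(222,172,260,214),side=(342,135,388,172))[n])&(X[...,2]>.004)&(X[...,1]<.46)
    if n=='side': m&=~((hsv[...,1]>150)&(hsv[...,0]>100))
    Q=X[m]; r=cv2.minAreaRect((Q[:,:2]*1000).astype(np.float32)); print(' foot',r)
E
```

```text
side scanner (408.1836242675781, -179.58966064453125) 48.76272964477539 151.25204467773438 69.1182861328125 [[328.8343505859375, -175.41348266601562], [470.15191650390625, -229.32574462890625], [487.53289794921875, -183.76583862304688], [346.21533203125, -129.85357666015625]] [0.0247 0.0301]
 lid ((596.2601928710938, 74.74913024902344), (188.7428741455078, 130.8354949951172), 81.9005355834961) 0.07374183337555418
 label ((594.0523071289062, 62.718116760253906), (48.343360900878906, 85.14688110351562), 4.570427894592285) [0.5938 0.0619 0.076 ] 0.07442865685415134 uvmean [346.72   224.2371] 350
 black 275 [0.4825 0.3702 0.0572] [0.4433 0.3269 0.0202] [0.5365 0.4054 0.1146]
 foot ((495.3309631347656, 414.47015380859375), (164.57476806640625, 178.85986328125), 26.74464988708496)
top scanner (403.72955322265625, -183.84002685546875) 47.300296783447266 149.9375762939453 63.38683319091797 [[326.10919189453125, -171.40110778808594], [460.16107177734375, -238.5678253173828], [481.34991455078125, -196.27894592285156], [347.29803466796875, -129.1122283935547]] [0.0269 0.0331]
 lid ((591.351318359375, 76.00826263427734), (184.64524841308594, 125.88318634033203), 82.8360595703125) 0.07545198750921989
 label ((591.0996704101562, 64.23980712890625), (51.892967224121094, 86.8197250366211), 5.659550189971924) [0.5913 0.0639 0.076 ] 0.07610947949071512 uvmean [319.7651 166.7616] 281
 black 277 [0.4816 0.3728 0.0602] [0.4374 0.3301 0.0291] [0.5342 0.4105 0.1159]
 foot ((506.0404052734375, 384.28326416015625), (150.84939575195312, 171.17172241210938), 89.79232788085938)
```

```bash
python3 - <<'E'
from m import *
np.set_printoptions(precision=1,suppress=True)
for n in("side","top"):
    z=np.load(f'pics/{n}0.npz'); d=z['d']; X=cloud(n,z['p'],d); ok=d>0
    m=ok&(X[...,2]>.009)&(X[...,2]<.13)&(np.hypot(X[...,0]-.505,X[...,1]-.383)<.1)&~((z['p'][...,0].astype(int)-z['p'][...,2])>50)
    Q=X[m]*1000; r=cv2.minAreaRect(Q[:,:2].astype(np.float32)); print(n,r)
    Q=np.load(f'pics/black_{n}.npy')*1000
    e=np.array([.838,.546]);f=np.array([-.546,.838]); rel=Q[:,:2]-[505,383]; s=rel@e;t=rel@f
    o=np.argsort(s)
    for a in range(-80,90,8):
        k=(s>=a)&(s<a+8)
        if k.sum(): print(a+4,k.sum(),'t',t[k].min(),t[k].max(),'tmid',(t[k].min()+t[k].max())/2,t[k].mean(),'z',np.percentile(Q[k,2],[5,50,95]))
    # hook
    P=X*1000; c=np.array([594,75.5]);ex=np.array([.991,-.131]);ey=np.array([.131,.991])
    a=(P[...,:2]-c)@ex; b=(P[...,:2]-c)@ey
    k=ok&(a<-68)&(a>-110)&(np.abs(b)<90)&(P[...,2]>12)
    for v,u in np.argwhere(k): print('hook',u,v,a[v,u],b[v,u],P[v,u,2],z['p'][v,u])
E
```

```text
side ((507.6752014160156, 382.7461242675781), (134.03514099121094, 86.91242218017578), 30.778301239013672)
-60 2 t -29.168579406218306 -21.450637740149276 tmid -25.30960857318379 -25.30960857318379 z [46.6 48.3 49.9]
-52 28 t -32.858759336496675 36.58920383883795 tmid 1.8652222511706391 -2.752414556263354 z [35.6 43.5 58.2]
-44 43 t -36.69820218215299 35.94487573593996 tmid -0.37666322310651523 5.140114150512967 z [29.8 40.  62.1]
-36 51 t -34.774074630302074 37.16313104991316 tmid 1.1945282098055436 3.9708228151841163 z [33.8 43.3 68.1]
-28 45 t -32.40164566423863 36.82838470733882 tmid 2.2133695215500957 2.586821359756446 z [43.  53.5 74.9]
-20 34 t -32.26417662230621 33.52139036195563 tmid 0.6286068698247114 4.2231435696656465 z [49.8 58.3 68.2]
-12 29 t -29.374945496020466 29.763016388660194 tmid 0.19403544631986414 -2.0112124794534068 z [58.  64.8 69.7]
-4 10 t -8.057219631545937 5.461649097132749 tmid -1.297785267206594 -1.2152987710191145 z [44.  72.  81.5]
4 9 t -9.322577411619626 9.752387153703097 tmid 0.2149048710417354 -1.2704671461833001 z [70.4 79.7 85.4]
12 6 t -10.4802
[... 6563 characters left out ...]
25107108978269 34.43765546508581 [71 76 82]
hook 306 187 -86.89946099379384 31.52309733815791 67.36952084571234 [132 137 144]
hook 307 187 -85.96041097379427 27.765692963153842 65.41302118513248 [140 145 152]
hook 308 187 -84.27371782988331 24.185770272149522 60.2001474666205 [ 96 106 115]
hook 314 187 -75.19118979604082 1.9178836917771196 33.73286709585721 [ 91  96 104]
hook 315 187 -73.47802894639398 -1.8445689793011986 28.50592121093087 [ 94 105 114]
hook 306 188 -90.00434040726486 31.23463720354765 63.51775147117 [108 113 120]
hook 307 188 -88.19849303642728 27.6997133116732 57.70819129387172 [112 117 123]
hook 308 188 -88.38740800704389 23.62711786628771 60.725390367043495 [ 91 101 109]
```

```bash
cat > go.py <<'E'
from m import *
from scipy.spatial.transform import Rotation as Ro
def go(x,y,z,jaw):
    """units to reach TCP (m) with jaw axis (tool y, mod 180deg) at angle jaw deg in world"""
    from station import ctrl
    o=ctrl.get_obs(); R=Ro.from_rotvec(o['tool_rot']).as_matrix()
    s=R.T@(np.array([x,y,z])-o['tool_pos'])/.04
    cur=np.degrees(np.arctan2(R[1,1],R[0,1])); dd=(jaw-cur+90)%180-90
    # turn about tool x (down): positive turn lowers world angle
    print('t %.2f pos %s jaw %.1f opening %.4f F %s'%(o['t'],np.round(o['tool_pos'],4),cur,o['opening'],np.round(o['contact_force'],1)),'Rx',np.round(R[:,0],2),'q5 %.2f'%o['q'][5])
    print('shift',np.round(s,3),'turn units',round(-dd/5*(1 if R[2,0]<0 else -1),2),'alt',round((-dd+np.sign(dd)*180)/5,2))
E
python3 - <<'E'
from go import *
from station import ctrl
z=np.load('pics/side0.npz');X=cloud('side',z['p'],z['d'])
zt=np.load('pics/top0.npz');Y=cloud('top',zt['p'],zt['d'])
for A in(X,Y):
    k=(A[...,2]>.06)&(A[...,2]<.6)&(A[...,1]<-.1)&(A[...,1]>-.45)&(A[...,0]>.35)&(A[...,0]<.9)
    Q=A[k]
    for h in np.arange(.06,.5,.05):
        q=Q[(Q[:,2]>h)&(Q[:,2]<h+.05)]
        if len(q)>3: print(round(h,2),len(q),np.percentile(q[:,:2],[2,98],axis=0).round(3).tolist())
R=Ro.from_rotvec(ctrl.get_obs()['tool_rot']).as_matrix();print(R.round(2))
c=np.array([.594,.0755]);ex=np.array([.991,-.131]);ey=np.array([.131,.991])
p=c-.092*ex+.028*ey; print('knob',p); go(*p,.12,82.5)
go(.40,-.0,.25,82.5)
E
```

```text
0.06 459 [[0.652, -0.351], [0.854, -0.103]]
0.11 1312 [[0.543, -0.339], [0.845, -0.104]]
0.16 319 [[0.648, -0.314], [0.731, -0.27]]
0.21 657 [[0.605, -0.312], [0.891, -0.136]]
0.26 1833 [[0.592, -0.31], [0.894, -0.107]]
0.31 478 [[0.577, -0.305], [0.629, -0.266]]
0.36 344 [[0.529, -0.295], [0.583, -0.266]]
0.06 588 [[0.676, -0.442], [0.899, -0.109]]
0.11 1335 [[0.543, -0.429], [0.899, -0.115]]
0.16 389 [[0.664, -0.441], [0.899, -0.257]]
0.21 651 [[0.591, -0.443], [0.899, -0.114]]
0.26 1398 [[0.577, -0.437], [0.899, -0.106]]
0.31 1013 [[0.583, -0.442], [0.899, -0.108]]
0.36 1064 [[0.534, -0.442], [0.899, -0.108]]
0.41 1032 [[0.894, -0.443], [0.899, -0.108]]
0.46 1175 [[0.894, -0.442], [0.899, -0.107]]
[[-0.    0.25 -0.97]
 [ 0.   -0.97 -0.25]
 [-1.   -0.   -0.  ]]
knob [0.506496 0.1153  ]
t 0.10 pos [ 0.1557 -0.6047  0.2301] jaw -75.6 opening 0.0854 F [-0.1 -0.1 -0.3] Rx [-0.  0. -1.] q5 -0.12
shift [  2.786 -15.241 -12.979] turn units 4.39 alt -31.61
t 0.10 pos [ 0.1557 -0.6047  0.2301] jaw -75.6 opening 0.0854 F [-0.1 -0.1 -0.3] Rx [-0.  0. -1.] q5 -0.12
shift [ -0.469 -13.119  -9.683] turn units 4.39 alt -31.61
```

```bash
python3 -c "
from go import *
go(.42,-.3,.2,82.5)"
```

```text
t 0.10 pos [ 0.1557 -0.6047  0.2301] jaw -75.6 opening 0.0854 F [-0.1 -0.1 -0.3] Rx [-0.  0. -1.] q5 -0.12
shift [ 0.767 -5.729 -8.298] turn units 4.39 alt -31.61
```

drive_tool(commands="0 0.8 -5.7 -8.3 4.4;0 0.8 -5.7 -8.3 4.4;0 0.8 -5.7 -8.3 4.4;0 0.8 -5.7 -8.3 4.4;1 0.8 -5.7 -8.3 4.4;1 0.8 -5.7 -8.3 4.4;1 0.8 -5.7 -8.3 4.4;1 0.8 -5.7 -8.3 4.4")

```text
t: 0.77
tool_pos: [0.3744, -0.3533, 0.2044]
tool_rot: [-2.152, 0.142, 2.153]
contact_force: [1.1, -0.3, -0.1]
opening: 0.0002
```

```bash
python3 -c "
from go import *
go(.505,.118,.13,82.5)"
```

```text
t 0.77 pos [ 0.3744 -0.3533  0.2044] jaw -97.6 opening 0.0002 F [ 1.1 -0.3 -0.1] Rx [-0.  0. -1.] q5 0.80
shift [  1.863 -12.111  -1.679] turn units -0.02 alt 35.98
```

drive_tool(commands="1 1 -12.1 -1.7 0;1 1 -12.1 -1.7 0;1 1 -12.1 -1.7 0;1 1 -12.1 -1.7 0;1 1 -12.1 -1.7 0;1 1 -12.1 -1.7 0;1 1 -12.1 -1.7 0;1 1 -12.1 -1.7 0")

```text
t: 1.43
tool_pos: [0.4627, -0.0332, 0.1774]
tool_rot: [-2.153, 0.143, 2.153]
contact_force: [0.8, -1.0, 0.1]
opening: -0.0005
```

```bash
python3 -c "
from go import *
go(.505,.118,.11,82.5)"
```

```text
t 1.43 pos [ 0.4627 -0.0332  0.1774] jaw -97.6 opening -0.0005 F [ 0.8 -1.   0.1] Rx [ 0. -0. -1.] q5 1.47
shift [ 1.684 -3.886 -0.55 ] turn units -0.02 alt 35.98
```

drive_tool(commands="1 0.8 -3.9 -0.55 0;1 0.8 -3.9 -0.55 0;1 0.8 -3.9 -0.55 0;1 0.8 -3.9 -0.55 0;1 0.8 -3.9 -0.55 0;1 1.7 -3.9 -0.55 0;1 1.7 -3.9 -0.55 0;1 1.7 -3.9 -0.55 0")

```text
t: 2.1
tool_pos: [0.503, 0.1161, 0.1074]
tool_rot: [-2.147, 0.144, 2.16]
contact_force: [0.5, 0.6, 0.3]
opening: 0.0001
```

```bash
python3 - <<'E'
from go import *
from station import ctrl
go(.505,.118,.05,82.5)
s,ds=ctrl.get_image('side');t,dt=ctrl.get_image('top')
cv2.imwrite('pics/a1.png',np.hstack([crop(s,300,180,50,50,8),crop(t,285,160,50,50,8)]))
E
```

```text
t 2.10 pos [0.503  0.1161 0.1074] jaw -97.6 opening 0.0001 F [0.5 0.6 0.3] Rx [-0.01 -0.   -1.  ] q5 1.79
shift [ 1.435 -0.056 -0.051] turn units -0.01 alt 35.99
```

View pics/a1.png

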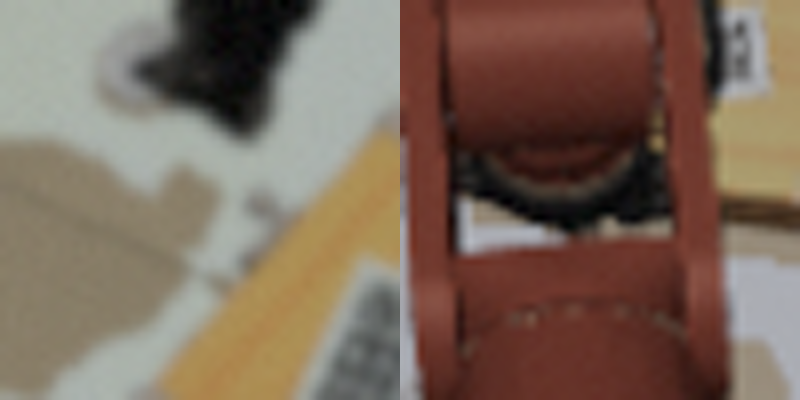

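The side crop shows the shut fingertips at about (331,196), just above the knob at (333,206), so I'll press down.

drive_tool(commands="1 0.5 0 0 0;1 0.9 0 0 0;1 1.1 0 0 0;1 1.3 0 0 0;1 1.45 0 0 0;1 1.45 0 0 0")

```text
t: 2.7
tool_pos: [0.5053, 0.1162, 0.0515]
tool_rot: [-2.153, 0.143, 2.153]
contact_force: [-0.6, -0.1, -0.4]
opening: 0.0002
```

```bash
python3 - <<'E'
from go import *
from station import ctrl
go(.503,.116,.05,82.5)
s,ds=ctrl.get_image('side')
cv2.imwrite('pics/a2.png',crop(s,300,180,50,50,8))
E
```

```text
t 2.70 pos [0.5053 0.1162 0.0515] jaw -97.6 opening 0.0002 F [-0.6 -0.1 -0.4] Rx [-0. -0. -1.] q5 1.79
shift [0.038 0.012 0.056] turn units -0.02 alt 35.98
```

View pics/a2.png

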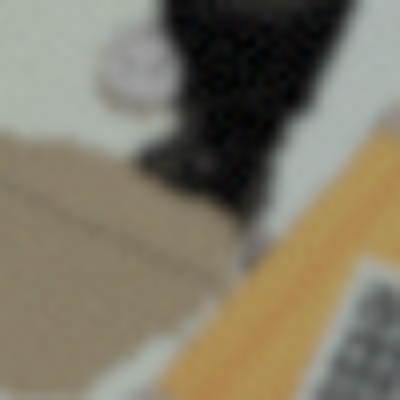

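drive_tool(commands="1 -0.2 -0.3 0 0;1 -0.2 -0.6 0 0;1 0.3 -0.6 0 0;1 0.55 -0.6 0 0;1 0.55 -0.6 0 0;1 0.55 -0.4 0 0;1 0.55 -0.2 0 0;1 0.55 -0.1 0 0")

```text
t: 3.42
tool_pos: [0.5052, 0.1205, 0.0296]
tool_rot: [-2.151, 0.141, 2.153]
contact_force: [0.1, 1.2, -0.6]
opening: 0.0002
```

drive_tool(commands="1 0 0.1 0 0;1 0 0.2 0 0;1 0 0.2 0 0")

```text
t: 3.67
tool_pos: [0.5051, 0.1161, 0.0305]
tool_rot: [-2.148, 0.134, 2.145]
contact_force: [0.4, 19.2, -3.2]
opening: -0.0002
```

```bash
python3 - <<'E'
from go import *
from station import ctrl
go(.503,.116,.03,82.5)
s,ds=ctrl.get_image('side')
cv2.imwrite('pics/a3.png',crop(s,300,180,50,50,8))
E
```

```text
t 3.67 pos [0.5051 0.1161 0.0305] jaw -97.8 opening -0.0002 F [ 0.4 19.2 -3.2] Rx [ 0.    0.01 -1.  ] q5 1.78
shift [0.012 0.011 0.053] turn units -0.05 alt 35.95
```

View pics/a3.png

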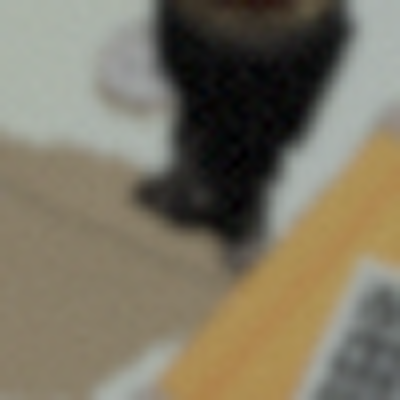

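19 N at the stop, with the fingertip where the closed knob should put it. I'll hold briefly, back off and look.

drive_tool(commands="1 0 0.15 0 0;1 0 0.15 0 0;1 0 -0.3 0 0;1 0 -0.5 0.2 0;1 -0.8 -0.5 0.4 0;1 -1.8 -0.5 0.6 0;1 -2.8 0.5 2 0;1 -3 1.5 4 0")

```text
t: 4.38
tool_pos: [0.4166, 0.103, 0.1373]
tool_rot: [-2.163, 0.142, 2.144]
contact_force: [0.0, 0.8, 1.4]
opening: 0.0003
```

drive_tool(commands="1 0 3 0 0;0 0 6 0 0;-0.4 0 6 0 0;-0.4 0 6 0 0;-0.4 0 6 0 0")

```text
t: 4.8
tool_pos: [0.3854, -0.1052, 0.1327]
tool_rot: [-2.156, 0.145, 2.152]
contact_force: [1.4, -0.7, 0.2]
opening: 0.048
```

```bash
python3 - <<'E'
from go import *
from station import ctrl
go(.45,-.2,.1,66)
t,dt=ctrl.get_image('top')
s,ds=ctrl.get_image('side');np.savez('pics/b1.npz',s=s,t=t,ds=ds,dt=dt)
cv2.imwrite('pics/a4.png',np.hstack([crop(s,300,180,50,50,8),crop(t,285,160,50,50,8)]))
cv2.imwrite('pics/a5.png',crop(t,340,170,80,60,8))
E
```

```text
t 4.80 pos [ 0.3854 -0.1052  0.1327] jaw -97.6 opening 0.0480 F [ 1.4 -0.7  0.2] Rx [ 0. -0. -1.] q5 1.25
shift [ 0.825  2.136 -1.912] turn units 3.28 alt -32.72
```

View pics/a4.png

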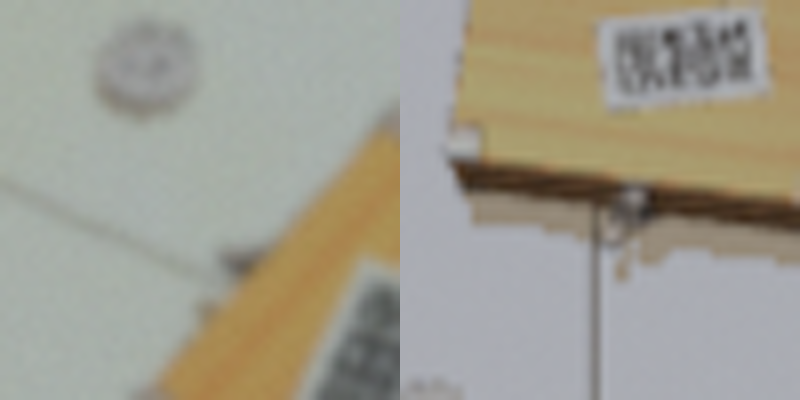

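View pics/a5.png

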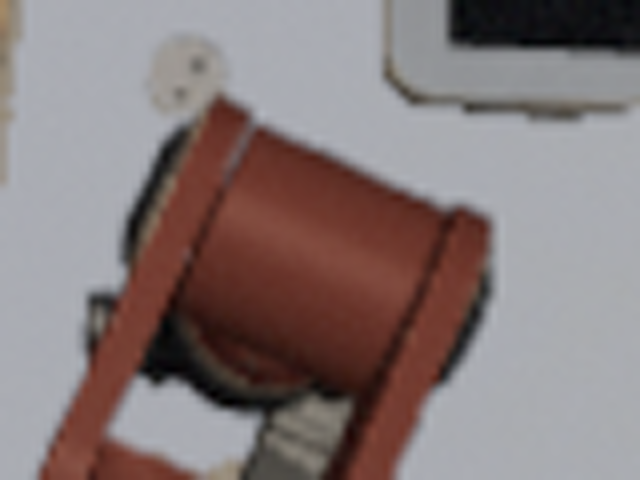

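```bash
python3 - <<'E'
from go import *
np.set_printoptions(precision=4,suppress=True)
a=plane('top',300+605/8-.5,175+458/8-.5,.025);b=plane('top',300+710/8-.5,175+198/8-.5,.022);print('top',a,b,np.degrees(np.arctan2(*(b-a)[1::-1])),(a+b)/2,np.linalg.norm(a-b))
# side: c4 scale5 origin 225,180 ; top face ends
a=plane('side',225+98/5,180+358/5,.028);b=plane('side',225+223/5,180+525/5,.022);print('side',a,b,np.degrees(np.arctan2(*(b-a)[1::-1])),(a+b)/2,np.linalg.norm(a-b))
# medial line from height mask, top
z=np.load('pics/top0.npz');X=cloud('top',z['p'],z['d'])
for n in('top','side'):
    z=np.load(f'pics/{n}0.npz');X=cloud(n,z['p'],z['d'])
    k=(X[...,2]>.012)&(X[...,2]<.045)&(np.hypot(X[...,0]-.406,X[...,1]+.183)<.09); Q=X[k]
    e=np.array([.92,-.39]);e/=np.linalg.norm(e);f=np.array([-e[1],e[0]])
    s=(Q[:,:2]-[.406,-.183])@e;t=(Q[:,:2]-[.406,-.183])@f
    S=[];M=[]
    for q in np.arange(-.07,.07,.01):
        kk=(s>=q)&(s<q+.01)
        if kk.sum()>3: S.append(q+.005);M.append((t[kk].min()+t[kk].max())/2)
    pf=np.polyfit(S,M,1); print(n,'yaw corr deg',np.degrees(np.arctan(pf[0])),'offset',pf[1],'smin/max',s.min(),s.max(),np.degrees(np.arctan2(e[1],e[0])))
E
```

```text
top [ 0.3398 -0.1524  0.025 ] [ 0.4704 -0.2101  0.022 ] -23.836432022209284 [ 0.4051 -0.1812  0.0235] 0.14280944648174476
side [ 0.3481 -0.1559  0.028 ] [ 0.4752 -0.2133  0.022 ] -24.304021815799548 [ 0.4116 -0.1846  0.025 ] 0.13957438215620474
top yaw corr deg -1.6916624994417988 offset 0.0003490412161284134 smin/max -0.07562908314583836 0.07743447347338431 -22.972721330828662
side yaw corr deg -0.8738919310333406 offset 0.0020034892094741874 smin/max -0.07488595641929667 0.0776243913145445 -22.972721330828662
```

```bash
python3 -c "
from go import *
go(.4562,-.2044,.06,66)"
```

```text
t 4.90 pos [ 0.3853 -0.1086  0.1329] jaw -98.2 opening 0.0597 F [0.4 0.4 0.1] Rx [ 0. -0. -1.] q5 1.25
shift [ 1.832  2.112 -2.093] turn units 3.17 alt -32.83
```

drive_tool(commands="-0.6 0 2.1 -2.1 3.2;-0.6 0.5 2.1 -2.1 3.2;-0.6 1 2.1 -2.1 3.2;-0.6 1.8 2.1 -2.1 3.2;-0.6 1.8 2.1 -2.1 3.2;-0.6 1.8 2.1 -2.1 3.2")

```text
t: 5.4
tool_pos: [0.4567, -0.1959, 0.0577]
tool_rot: [-1.988, 0.414, 2.0]
contact_force: [0.4, -0.1, -0.3]
opening: 0.0686
```

```bash
python3 - <<'E'
from go import *
from station import ctrl
t,dt=ctrl.get_image('top')
s,ds=ctrl.get_image('side')
go(.4562,-.2044,.006,66)
cv2.imwrite('pics/a6.png',np.hstack([crop(s,225,220,70,70,7)]))
print(proj('side',[.4562,-.2044,.02]))
E
```

```text
t 5.50 pos [ 0.459  -0.1968  0.0612] jaw -113.5 opening 0.0684 F [1.4 0.2 0.4] Rx [ 0. -0. -1.] q5 1.43
shift [ 1.379  0.202 -0.01 ] turn units 0.1 alt -35.9
[265.86332415 280.18225093]
```

View pics/a6.png

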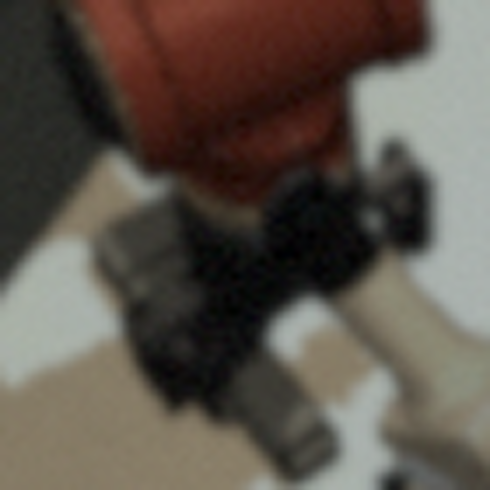

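drive_tool(commands="-0.6 0 0.2 0 0.1;-0.6 0.7 0.2 0 0.1;-0.6 1.35 0.2 0 0.1;-0.6 1.35 0.2 0 0.1;1 1.35 0.2 0 0.1;1 1.35 0.2 0 0.1;1 1.35 0.2 0 0.1;1 1.35 0.2 0 0.1", newtons=20)

```text
t: 6.17
tool_pos: [0.4572, -0.2055, 0.0084]
tool_rot: [-1.995, 0.426, 1.986]
contact_force: [-0.4, -0.0, 5.9]
opening: 0.0296
```

drive_tool(commands="1 0 0 0 0;1 -0.5 0 0 0;1 -1 0 0 0;1 -2 0 0 0;1 -3 0 0 0;1 -3 0 0 0;1 -3 0 0 0")

```text
t: 6.75
tool_pos: [0.4576, -0.2058, 0.1299]
tool_rot: [-1.999, 0.427, 1.983]
contact_force: [-0.1, -0.7, -2.1]
opening: 0.0296
```

```bash
python3 - <<'E'
from go import *
from station import ctrl
t,dt=ctrl.get_image('top')
s,ds=ctrl.get_image('side')
np.savez('pics/b2.npz',s=s,t=t,ds=ds,dt=dt)
go(.4562,-.2044,.006,66)
cv2.imwrite('pics/a7.png',np.hstack([crop(s,215,200,80,80,6),crop(t,350,180,60,80,6)]))
E
```

```text
t 6.85 pos [ 0.455  -0.2041  0.1252] jaw -114.1 opening 0.0293 F [-0.9  1.5 -2.1] Rx [-0.  0. -1.] q5 1.42
shift [ 2.98  -0.006 -0.033] turn units -0.01 alt 35.99
```

View pics/a7.png

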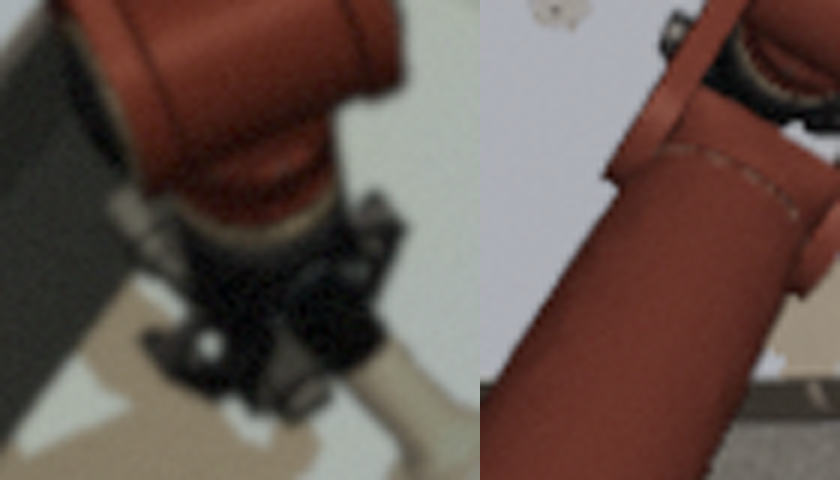

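```bash
python3 - <<'E'
from go import *
np.set_printoptions(precision=3,suppress=True)
z=np.load('pics/b2.npz')
X=cloud('side',z['s'],z['ds'])
for u,v in[(236,232),(238,235),(240,238),(243,243),(262,258),(264,262),(265,265),(267,267)]: print(u,v,X[v,u],z['s'][v,u])
E
```

```text
236 232 [ 0.89  -0.712  1.347] [71 80 81]
238 235 [ 0.349 -0.169  0.147] [77 89 90]
240 238 [ 0.36  -0.175  0.147] [52 61 62]
243 243 [ 0.377 -0.184  0.147] [63 70 73]
262 258 [ 0.45  -0.197  0.142] [47 54 54]
264 262 [ 0.461 -0.205  0.141] [46 52 54]
265 265 [ 0.467 -0.21   0.138] [57 68 69]
267 267 [ 0.473 -0.21   0.13 ] [57 61 61]
```

```bash
python3 - <<'E'
from go import *
np.set_printoptions(precision=4,suppress=True)
P,err=tri(300+612/8-.5,120+157/8-.5,220+82/8-.5,140+312/8-.5); print('spine end',P,err)
for n in('top','side'):
    z=np.load(f'pics/{n}0.npz'); p=z['p']
    u0,v0,u1,v1=dict(top=(222,172,260,214),side=(342,135,388,166))[n]
    sc=8
    g=cv2.resize(p[v0:v1,u0:u1].max(-1),None,fx=sc,fy=sc,interpolation=cv2.INTER_CUBIC)
    m=(g<90).astype(np.uint8); k,L,st,c=cv2.connectedComponentsWithStats(m); i=1+np.argmax(st[1:,4]); m=(L==i)
    cn=max(cv2.findContours(m.astype(np.uint8),0,2)[0],key=len); ap=cv2.approxPolyDP(cn,6,True)[:,0]
    print(n,[(round(a/sc-.5+u0,1),round(b/sc-.5+v0,1)) for a,b in ap])
# foot corners, top view: estimate top-face height
for (u,v) in [(220+160/8,140+275/8),(220+35/8,140+362/8),(220+305/8,140+490/8),(220+175/8,140+577/8)]:
    print(plane('top',u-.5,v-.5,.012))
E
```

```text
spine end [0.535  0.4056 0.1119] 0.0020651057480009435
top [(np.float64(231.8), np.float64(178.1)), (np.float64(228.4), np.float64(180.9)), (np.float64(236.6), np.float64(193.1)), (np.float64(233.1), np.float64(196.2)), (np.float64(233.1), np.float64(200.0)), (np.float64(238.0), np.float64(207.4)), (np.float64(239.9), np.float64(207.5)), (np.float64(253.4), np.float64(198.8)), (np.float64(245.9), np.float64(188.9)), (np.float64(241.4), np.float64(190.2))]
side [(np.float64(376.1), np.float64(138.6)), (np.float64(374.5), np.float64(138.5)), (np.float64(362.8), np.float64(146.1)), (np.float64(355.5), np.float64(140.1)), (np.float64(348.1), np.float64(144.8)), (np.float64(347.2), np.float64(153.5)), (np.float64(348.4), np.float64(160.4)), (np.float64(351.1), np.float64(163.1)), (np.float64(353.1), np.float64(163.4)), (np.float64(361.0), np.float64(157.6)), (np.float64(363.9), np.float64(159.4)), (np.float64(371.5), np.float64(158.9)), (np.float64(372.9), np.float64(151.1)), (np.float64(366.5), np.float64(150.9)), (np.float64(365.4), np.float64(153.0)), (np.float64(363.8), np.float64(151.1)), (np.float64(366.2), np.float64(150.5)), (np.float64(367.6), np.float64(148.0)), (np.float64(376.1), np.float64(141.5))]
[0.5814 0.3916 0.012 ]
[0.5361 0.4533 0.012 ]
[0.4692 0.3146 0.012 ]
[0.4252 0.3784 0.012 ]
```

```bash
python3 -c "
from go import *
go(.45,.15,.23,-90); go(.5238,.3963,.22,-57)"
```

```text
t 6.85 pos [ 0.455  -0.2041  0.1252] jaw -114.1 opening 0.0293 F [-0.9  1.5 -2.1] Rx [-0.  0. -1.] q5 1.42
shift [-2.617 -8.033  3.726] turn units -4.81 alt 31.19
t 6.85 pos [ 0.455  -0.2041  0.1252] jaw -114.1 opening 0.0293 F [-0.9  1.5 -2.1] Rx [-0.  0. -1.] q5 1.42
shift [ -2.365 -14.408   4.553] turn units -11.41 alt 24.59
```

drive_tool(commands="1 -1.5 -1 0.5 -1;1 -2.4 -2 1 -2;1 -2.4 -8 3.7 -4;1 -2.4 -8 3.7 -5;1 -2.4 -8 3.7 -5;1 -2.4 -8 3.7 -5;1 -2.4 -8 3.7 -5;1 -2.4 -8 3.7 -5")

```text
t: 7.52
tool_pos: [0.4495, 0.1006, 0.2139]
tool_rot: [2.209, 0.017, -2.218]
contact_force: [1.4, -0.9, -1.0]
opening: 0.0297
```

```bash
python3 -c "
from go import *
go(.5238,.3963,.22,-57)"
```

```text
t 7.52 pos [0.4495 0.1006 0.2139] jaw -89.1 opening 0.0297 F [ 1.4 -0.9 -1. ] Rx [-0. -0. -1.] q5 1.61
shift [-0.163 -7.363 -1.974] turn units -6.42 alt 29.58
```

drive_tool(commands="1 -0.2 -7.4 -2 -6.4;1 -0.2 -7.4 -2 -6.4;1 -0.2 -7.4 -2 -6.4;1 -0.2 -7.4 -2 -6.4;1 -0.2 -7.4 -2 -6.4;1 -0.2 -7.4 -2 -6.4;1 -0.2 -7.4 -2 -6.4;1 -0.2 -7.4 -2 -6.4")

```text
t: 8.18
tool_pos: [0.5254, 0.4, 0.2204]
tool_rot: [1.889, 0.563, -1.898]
contact_force: [-0.1, -1.0, -1.3]
opening: 0.0298
```

drive_tool(commands="1 0 0 0 0;1 0 0 0 0")

```text
t: 8.35
tool_pos: [0.5253, 0.3959, 0.2208]
tool_rot: [1.889, 0.559, -1.899]
contact_force: [0.1, -0.1, -2.5]
opening: 0.0296
```

```bash
python3 - <<'E'
from go import *
from station import ctrl
t,dt=ctrl.get_image('top')
s,ds=ctrl.get_image('side')
np.savez('pics/b3.npz',s=s,t=t,ds=ds,dt=dt)
go(.5238,.3963,.13,-57)
cv2.imwrite('pics/a8.png',np.hstack([crop(s,310,90,90,90,5),crop(t,200,150,70,90,5)]))
E
```

```text
t 8.45 pos [0.5257 0.3947 0.2221] jaw -57.1 opening 0.0293 F [-0.8 -0.6 -1.6] Rx [-0. -0. -1.] q5 1.53
shift [ 2.302 -0.059  0.009] turn units -0.02 alt 35.98
```

View pics/a8.png

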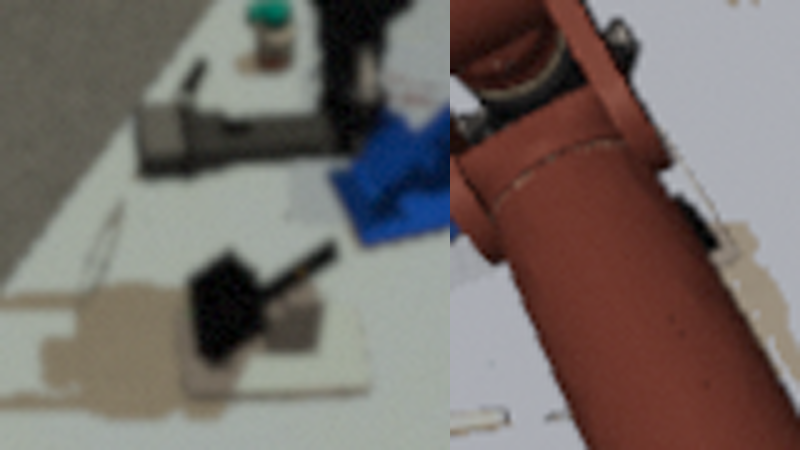

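The side view shows the scanner level above the black stand: nose near (338,117), spine tip near (376,139). I'll lower its tail onto the spine tip to tip the nose down.

drive_tool(commands="1 0.9 -0.05 0 0;1 1.8 -0.05 0 0;1 2.3 -0.05 0 0;1 2.4 -0.05 0 0;1 2.5 -0.05 0 0;1 2.5 -0.05 0 0")

```text
t: 8.95
tool_pos: [0.5257, 0.397, 0.1247]
tool_rot: [1.897, 0.559, -1.895]
contact_force: [0.7, 0.2, -0.9]
opening: 0.0295
```

drive_tool(commands="1 0.1 0 0 0;1 0.2 0 0 0;1 0.2 0 0 0")

```text
t: 9.2
tool_pos: [0.5271, 0.3982, 0.1224]
tool_rot: [1.899, 0.56, -1.891]
contact_force: [-6.7, -4.9, 13.8]
opening: 0.0291
```

```bash
python3 - <<'E'
from go import *
from station import ctrl
s,ds=ctrl.get_image('side')
np.savez('pics/b4.npz',s=s,ds=ds)
go(.5238,.3963,.11,-57)
cv2.imwrite('pics/a9.png',np.hstack([crop(s,310,90,90,90,6)]))
E
```

```text
t 9.25 pos [0.5271 0.3982 0.1224] jaw -57.1 opening 0.0296 F [-5.9 -5.6 13.8] Rx [ 0.  0. -1.] q5 1.53
shift [ 0.31  -0.004  0.096] turn units -0.01 alt 35.99
```

View pics/a9.png

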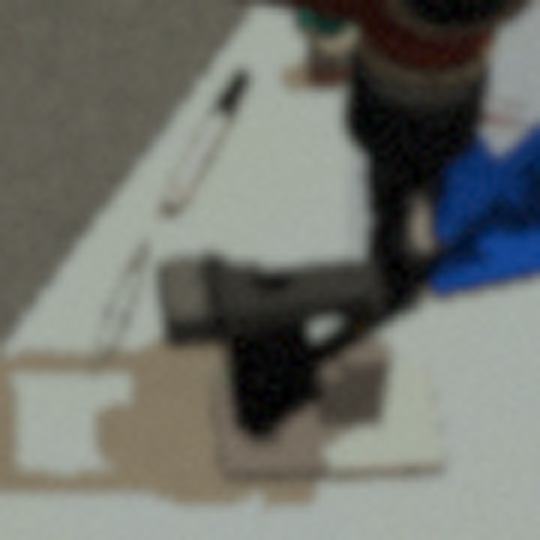

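drive_tool(commands="1 0.1 0 0 0;1 0.2 0 0 0;1 0.3 0 0 0;1 0.3 0 0 0")

```text
t: 9.58
tool_pos: [0.5297, 0.3999, 0.1173]
tool_rot: [1.907, 0.563, -1.884]
contact_force: [-10.6, -8.8, 33.6]
opening: 0.0292
```

```bash
python3 - <<'E'
from go import *
from station import ctrl
s,ds=ctrl.get_image('side')
np.savez('pics/b4.npz',s=s,ds=ds)
go(.5238,.3963,.11,-57)
cv2.imwrite('pics/a10.png',np.hstack([crop(s,310,90,90,90,6)]))
E
```

```text
t 9.63 pos [0.5297 0.3999 0.1173] jaw -57.1 opening 0.0295 F [-11.5  -8.8  33. ] Rx [ 0.01  0.01 -1.  ] q5 1.53
shift [ 0.18  -0.005  0.175] turn units -0.01 alt 35.99
```

View pics/a10.png

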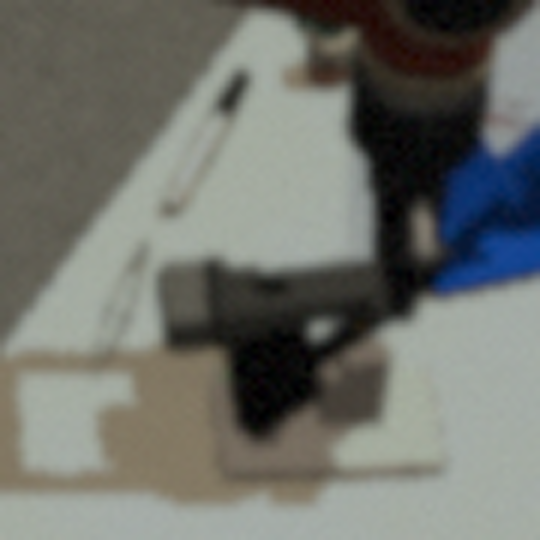

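```bash
python3 - <<'E'
from go import *
np.set_printoptions(precision=4,suppress=True)
print('petri_a',plane('top',289.3,212.5,.013),'side',plane('side',318.5,188,.013))
print('petri_b',plane('top',363.5,180,.013))
print('bench edge',plane('top',300,243,0), 'white stick',plane('top',235,231,0))
go(.46,.0,.2,-57)
E
```

```text
petri_a [0.4204 0.1866 0.013 ] side [0.4264 0.1866 0.013 ]
petri_b [ 0.5528 -0.1142  0.013 ]
bench edge [0.2996 0.1439 0.    ] white stick [0.3489 0.4035 0.    ]
t 9.63 pos [0.5297 0.3999 0.1173] jaw -57.1 opening 0.0295 F [-11.5  -8.8  33. ] Rx [ 0.01  0.01 -1.  ] q5 1.53
shift [-2.14   7.446  6.874] turn units -0.01 alt 35.99
```

The spine tip gives too short a lever: 34 N there hardly turned the scanner. I'll set it down on clear bench, re-grip near its middle for a longer tail lever, and try again.

drive_tool(commands="1 -0.8 0 0 0;1 -1.6 0 0 0;1 -1.8 7 6.9 0;1 -1.8 7 6.9 0;1 -1.8 7 6.9 0;1 -1.8 7 6.9 0;1 -1.8 7 6.9 0;1 -1.8 7 6.9 0")

```text
t: 10.3
tool_pos: [0.4749, 0.1514, 0.1751]
tool_rot: [1.898, 0.56, -1.891]
contact_force: [1.1, 0.1, -0.2]
opening: 0.0297
```

```bash
python3 - <<'E'
from go import *
go(.45,.02,.09,-57)
E
```

```text
t 10.30 pos [0.4749 0.1514 0.1751] jaw -57.0 opening 0.0297 F [ 1.1  0.1 -0.2] Rx [ 0.  0. -1.] q5 1.15
shift [2.124 2.413 2.317] turn units -0.01 alt 35.99
```

drive_tool(commands="1 0 2.4 2.3 0;1 0 2.4 2.3 0;1 0 2.4 2.3 0;1 1 2.4 2.3 0;1 2 2.4 2.3 0;1 3 2.4 2.3 0;1 3 2.4 2.3 0")

```text
t: 10.88
tool_pos: [0.4441, 0.0223, 0.0466]
tool_rot: [1.887, 0.564, -1.909]
contact_force: [-1.4, 0.7, -3.0]
opening: 0.0294
```

```bash
python3 - <<'E'
from go import *
from station import ctrl
s,ds=ctrl.get_image('side')
go(.45,.02,.006,-57)
cv2.imwrite('pics/a11.png',np.hstack([crop(s,250,160,90,90,6)]))
E
```

```text
t 10.93 pos [0.4465 0.0224 0.0501] jaw -57.1 opening 0.0296 F [ 0.1  0.4 -0.9] Rx [-0.01  0.   -1.  ] q5 0.88
shift [ 1.103  0.102 -0.048] turn units -0.02 alt 35.98
```

View pics/a11.png

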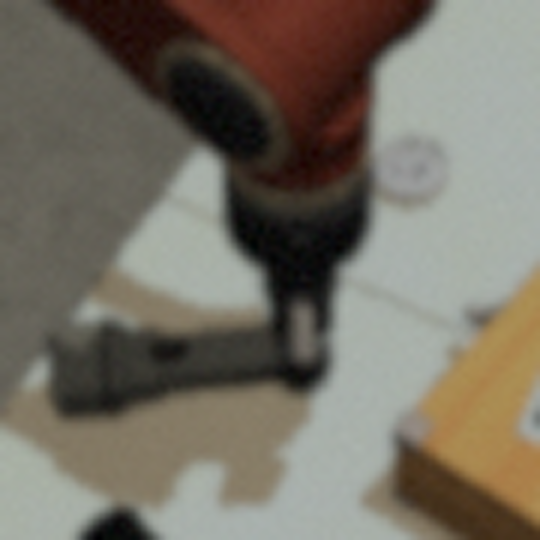

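drive_tool(commands="1 0.5 0 0 0;1 0.9 0 0 0;1 1 0 0 0;1 1 0 0 0;-0.6 1 0 0 0;-0.6 1 0 0 0;-0.6 1 0 0 0;-0.6 1 0 0 0")

```text
t: 11.6
tool_pos: [0.4508, 0.0222, 0.0145]
tool_rot: [1.897, 0.559, -1.893]
contact_force: [-0.7, 0.0, 0.1]
opening: 0.0684
```

drive_tool(commands="-0.6 -1 0 0 0;-0.6 -1.3 0 0 0;-0.6 -1.3 0 0.8 0;-0.6 -1.3 0 1.5 0;-0.6 -1.3 0 1.5 0")

```text
t: 12.02
tool_pos: [0.3965, -0.0113, 0.0648]
tool_rot: [1.894, 0.559, -1.898]
contact_force: [-0.1, 0.3, -0.3]
opening: 0.0684
```

```bash
python3 - <<'E'
from go import *
from station import ctrl
s,ds=ctrl.get_image('side');t,dt=ctrl.get_image('top')
np.savez('pics/b5.npz',s=s,ds=ds,t=t,dt=dt)
X=cloud('side',s,ds)
k=(X[...,2]>.010)&(X[...,2]<.04)&(np.hypot(X[...,0]-.403,X[...,1]+.01)<.1); 
k=cv2.morphologyEx(k.astype(np.uint8),cv2.MORPH_OPEN,np.ones((2,2)))>0
Q=X[k]; e=np.array([.8387,.5446]);f=np.array([-e[1],e[0]]); r=Q[:,:2]-[.403,-.01]; a=r@e;b=r@f
for q in np.arange(-.1,.1,.01):
    kk=(a>=q)&(a<q+.01)
    if kk.sum()>2: print(round(q+.005,3),kk.sum(),b[kk].min().round(4),b[kk].max().round(4),np.median(Q[kk,2]).round(4))
go(.45,.02,.09,-57)
cv2.imwrite('pics/a12.png',np.hstack([crop(s,250,160,90,90,6),crop(t,310,175,60,90,6)]))
E
```

```text
-0.075 3 -0.0105 0.0092 0.0249
-0.065 46 -0.0257 0.0176 0.0273
-0.055 45 -0.0261 0.0192 0.0272
-0.045 47 -0.0256 0.018 0.0273
-0.035 44 -0.0264 0.0225 0.0247
-0.025 32 -0.0188 0.015 0.0228
-0.015 23 -0.064 -0.0021 0.0233
-0.005 10 -0.0162 -0.0097 0.0143
0.005 10 -0.0167 -0.0078 0.0146
0.015 28 -0.0151 0.0111 0.0194
0.025 30 -0.8537 0.007 0.0212
0.035 28 -0.0163 0.007 0.0211
0.045 25 -0.0152 0.0108 0.02
0.055 26 -0.0163 0.0099 0.021
0.065 27 -0.0166 0.0082 0.0217
0.075 21 -0.014 0.0214 0.0152
0.085 3 0.0033 0.0127 -0.001
t 12.12 pos [ 0.3993 -0.0106  0.0656] jaw -57.2 opening 0.0682 F [0.8 0.1 0.5] Rx [ 0. -0. -1.] q5 0.78
shift [-0.608  0.045 -1.481] turn units -0.03 alt 35.97
```

View pics/a12.png

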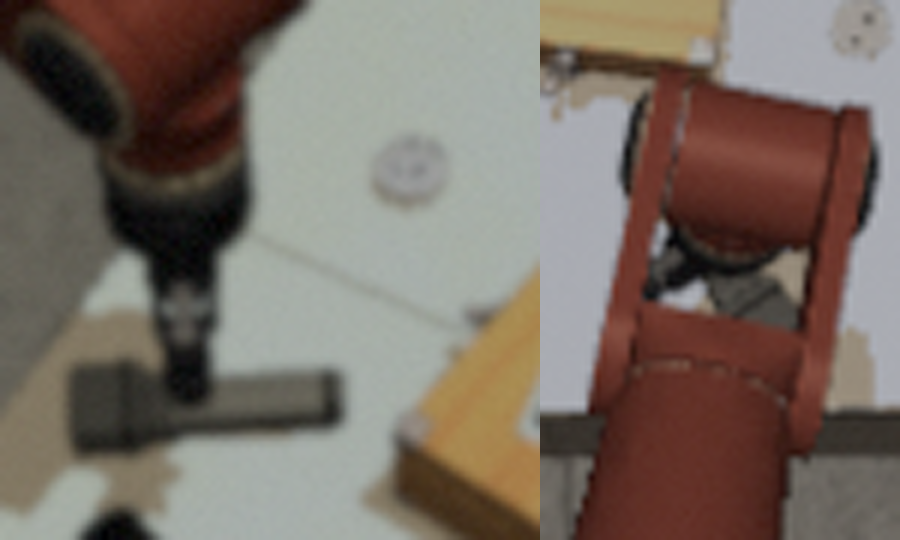

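drive_tool(commands="-0.6 0.7 0 0 0;-0.6 1.4 0 0 0;-0.6 1.45 0 0 0;1 1.45 0 0 0;1 1.45 0 0 0;1 1.45 0 0 0;1 1.45 0 0 0;1 1.45 0 0 0", newtons=20)

```text
t: 12.78
tool_pos: [0.4012, -0.0106, 0.0091]
tool_rot: [1.898, 0.558, -1.891]
contact_force: [1.3, -1.0, 3.6]
opening: 0.0294
```

```bash
python3 - <<'E'
from go import *
# G for spine-end contact at scanner x=-60: 65 mm in nose direction from E
C=np.array([.5045,.3838]);e=np.array([.8387,.5446])
for s in(-.027,): print(C+s*e); go(*(C+s*e),.2,-57)
E
```

```text
[0.4818551 0.3690958]
t 12.78 pos [ 0.4012 -0.0106  0.0091] jaw -57.1 opening 0.0294 F [ 1.3 -1.   3.6] Rx [ 0. -0. -1.] q5 0.78
shift [-4.77  -6.858 -6.866] turn units -0.01 alt 35.99
```

drive_tool(commands="1 -1 0 0 0;1 -2 0 0 0;1 -3 0 0 0;1 -4 -0.5 -0.5 0;1 -4.8 -6.8 -6.8 0;1 -4.8 -6.8 -6.8 0;1 -4.8 -6.8 -6.8 0;1 -4.8 -6.8 -6.8 0")

```text
t: 13.45
tool_pos: [0.4391, 0.1773, 0.1797]
tool_rot: [1.897, 0.56, -1.894]
contact_force: [0.7, -0.1, -1.2]
opening: 0.0296
```

```bash
python3 - <<'E'
from go import *
go(.4819,.3691,.2,-57)
E
```

```text
t 13.45 pos [0.4391 0.1773 0.1797] jaw -57.1 opening 0.0296 F [ 0.7 -0.1 -1.2] Rx [ 0.  0. -1.] q5 1.22
shift [-0.505 -3.444 -3.505] turn units -0.02 alt 35.98
```

drive_tool(commands="1 -0.5 -3.4 -3.5 0;1 -0.5 -3.4 -3.5 0;1 -0.5 -3.4 -3.5 0;1 -0.5 -3.4 -3.5 0;1 -0.5 -3.4 -3.5 0;1 -0.5 -3.4 -3.5 0;1 -0.5 -3.4 -3.5 0")

```text
t: 14.03
tool_pos: [0.4824, 0.3668, 0.1986]
tool_rot: [1.893, 0.562, -1.894]
contact_force: [-0.3, -0.6, -2.0]
opening: 0.0291
```

```bash
cat > sv.py <<'E'
from go import *
from station import ctrl
import sys
s,ds=ctrl.get_image('side'); name=sys.argv[1]
np.savez(f'pics/{name}.npz',s=s,ds=ds)
cv2.imwrite(f'pics/{name}.png',crop(s,310,90,90,90,6))
C=np.array([.5045,.3838]);e=np.array([.8387,.5446]);f=np.array([-e[1],e[0]])
X=cloud('side',s,ds); p=s.astype(int)
r=X[...,:2]-C; a=r@e;b=r@f
o=ctrl.get_obs(); g=o['tool_pos']; print('TCP s,t,z',((g[:2]-C)@e).round(4),((g[:2]-C)@f).round(4),g[2].round(4))
# grey scanner pixels
k=(ds>0)&(np.abs(b)<.04)&(a>-.2)&(a<.16)&(X[...,2]>.02)&(X[...,2]<.32)&(p.max(-1)>45)&(p.max(-1)<125)&(p.max(-1)-p.min(-1)<30)
k=cv2.morphologyEx(k.astype(np.uint8),cv2.MORPH_OPEN,np.ones((2,2)))
n,L,st,_=cv2.connectedComponentsWithStats(k)
for i in np.argsort(-st[1:,4])[:3]+1:
    m=L==i; A=np.stack([a[m],X[m][:,2]],1)*1000; B=b[m]*1000
    if len(A)<15: continue
    c,(w,h),ang=cv2.minAreaRect(A.astype(np.float32)); d=np.linalg.svd(A-A.mean(0))[2][0]
    print(len(A),'rect c',np.round(c,1),round(w,1),round(h,1),round(ang,1),'pca',round(np.degrees(np.arctan2(d[1],d[0])),1),'b',np.percentile(B,[3,97]).round(1),'corners',cv2.boxPoints((c,(w,h),ang)).round(0).tolist())
E
python3 sv.py d1; python3 -c "
from go import *
go(.4819,.3691,.135,-57)"
```

```text
TCP s,t,z -0.0286 -0.0031 0.1984
153 rect c [-68.1 213.8] 60.3 22.2 5.8 pca -3.6 b [-26.2  13.4] corners [[-99.0, 222.0], [-97.0, 200.0], [-37.0, 206.0], [-39.0, 228.0]]
128 rect c [18.5 37.1] 43.0 68.9 15.8 pca -80.7 b [-12.   12.1] corners [[-12.0, 64.0], [7.0, -2.0], [49.0, 10.0], [30.0, 76.0]]
117 rect c [ 67.5 135.3] 53.2 203.5 33.2 pca -58.0 b [-19.8   6.3] corners [[-11.0, 206.0], [101.0, 36.0], [146.0, 65.0], [34.0, 235.0]]
t 14.08 pos [0.4822 0.3656 0.1984] jaw -57.0 opening 0.0297 F [-0.2 -0.5 -1.5] Rx [-0. -0. -1.] q5 1.52
shift [ 1.584 -0.079 -0.042] turn units -0.0 alt 36.0
```

View pics/d1.png

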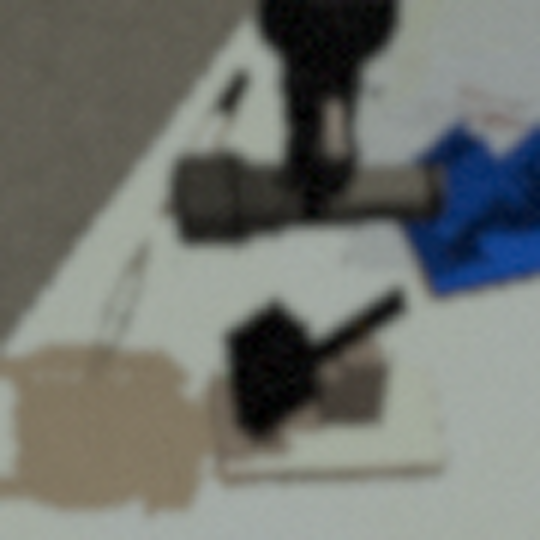

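drive_tool(commands="1 0 -0.05 -0.45 0;1 0.8 -0.05 -0.45 0;1 1.5 -0.05 -0.45 0;1 1.6 -0.05 -0.45 0;1 1.6 -0.05 -0.45 0")

```text
t: 14.5
tool_pos: [0.4947, 0.3747, 0.1317]
tool_rot: [1.889, 0.557, -1.902]
contact_force: [-0.3, -0.1, -1.3]
opening: 0.0293
```

```bash
python3 sv.py d2
```

```text
TCP s,t,z -0.0114 -0.0022 0.1342
151 rect c [-53.2 149.4] 62.1 16.4 2.0 pca -4.7 b [-27.7  12.4] corners [[-85.0, 156.0], [-84.0, 140.0], [-22.0, 142.0], [-23.0, 159.0]]
131 rect c [19.9 35.5] 43.6 73.9 16.6 pca -76.8 b [-12.2  20. ] corners [[-12.0, 65.0], [10.0, -6.0], [51.0, 6.0], [30.0, 77.0]]
114 rect c [-108.7  665.4] 53.4 1402.2 15.8 pca 105.1 b [-21.6  98.5] corners [[-325.0, 1333.0], [56.0, -17.0], [108.0, -2.0], [-274.0, 1347.0]]
```

View pics/d2.png

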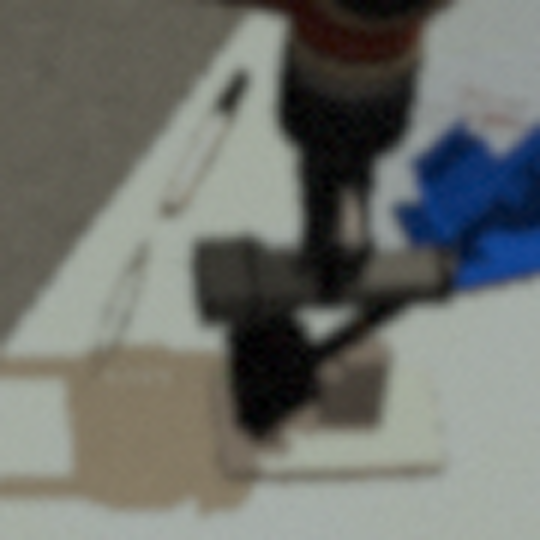

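drive_tool(commands="1 0.3 0 0 0;1 0.4 0 0 0;1 0.5 0 0.02 0;1 0.6 0 0.03 0;1 0.7 0 0.03 0;1 0.7 0 0.03 0")

```text
t: 15.05
tool_pos: [0.4959, 0.376, 0.1069]
tool_rot: [1.895, 0.559, -1.895]
contact_force: [-1.1, -3.5, 2.8]
opening: 0.0294
```

```bash
python3 sv.py d3
```

```text
TCP s,t,z -0.0114 -0.0018 0.107
136 rect c [-49.8 109.8] 63.6 24.3 25.3 pca -163.8 b [-25.7  10.2] corners [[-84.0, 107.0], [-73.0, 85.0], [-16.0, 112.0], [-26.0, 134.0]]
129 rect c [23.1 40.1] 46.9 66.7 5.6 pca -80.0 b [-13.1  20.4] corners [[-4.0, 71.0], [3.0, 5.0], [50.0, 9.0], [43.0, 76.0]]
99 rect c [-108.3  666.1] 51.5 1401.0 15.7 pca -75.0 b [-19.9 102.8] corners [[-323.0, 1333.0], [57.0, -15.0], [106.0, -1.0], [-274.0, 1347.0]]
```

View pics/d3.png

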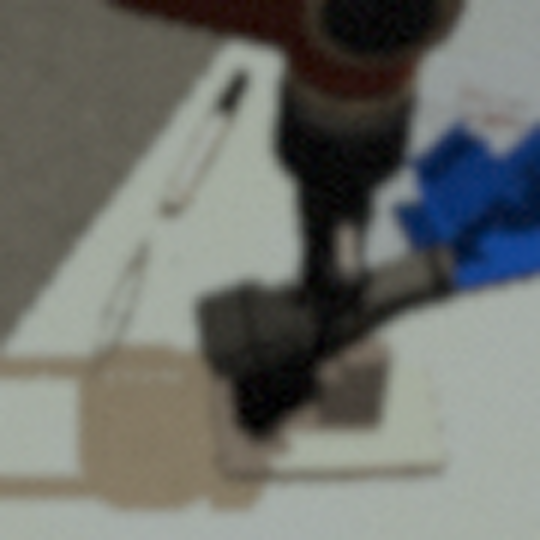

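drive_tool(commands="1 0.1 0 0 0;1 0.2 0 -0.01 0;1 0.3 0 -0.03 0;1 0.3 0 -0.03 0")

```text
t: 15.43
tool_pos: [0.4966, 0.3768, 0.0944]
tool_rot: [1.895, 0.56, -1.896]
contact_force: [-0.7, -3.4, 2.5]
opening: 0.0294
```

```bash
python3 sv.py d4
```

```text
TCP s,t,z -0.0104 -0.0016 0.0946
128 rect c [19.4 38.1] 42.8 71.5 16.2 pca -78.6 b [-13.3  20.8] corners [[-11.0, 67.0], [9.0, -2.0], [50.0, 10.0], [30.0, 78.0]]
105 rect c [-146.   712.9] 51.7 1293.2 9.1 pca -80.2 b [-26.2  11.8] corners [[-274.0, 1347.0], [-69.0, 70.0], [-18.0, 78.0], [-222.0, 1355.0]]
104 rect c [48.2 94.3] 50.2 219.6 16.6 pca -69.9 b [-24.8 117.7] corners [[-7.0, 192.0], [56.0, -18.0], [104.0, -4.0], [41.0, 207.0]]
```

View pics/d4.png

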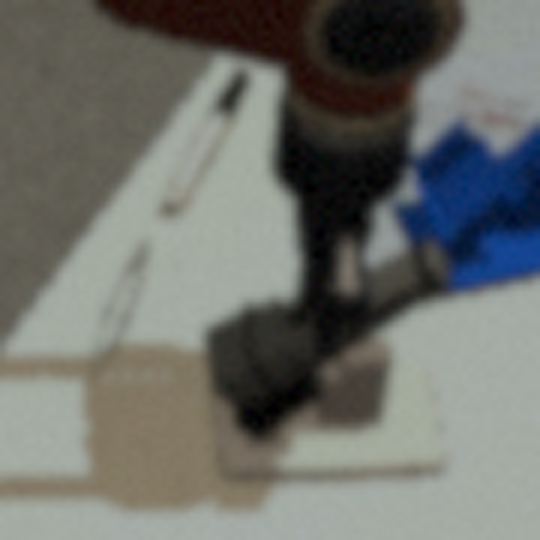

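The nose would come down just outside the lip, so I'll slide the scanner about 8 mm up-slope and then finish the tilt.

drive_tool(commands="1 -0.08 0 -0.08 0;1 -0.12 0 -0.17 0;1 -0.12 0 -0.17 0;1 -0.05 0 -0.18 0;1 0 0 -0.2 0;1 0 0 -0.2 0")

```text
t: 15.98
tool_pos: [0.5035, 0.3818, 0.0956]
tool_rot: [1.895, 0.561, -1.895]
contact_force: [-4.9, -1.8, 4.4]
opening: 0.0297
```

```bash
python3 sv.py d5
```

```text
TCP s,t,z -0.002 -0.0012 0.0955
125 rect c [20.  35.1] 43.0 75.1 16.3 pca -75.9 b [-11.3  23.6] corners [[-11.0, 65.0], [10.0, -7.0], [51.0, 5.0], [30.0, 77.0]]
100 rect c [-111.2  662.6] 72.7 1405.6 16.3 pca 108.3 b [-39.9 271.2] corners [[-343.0, 1327.0], [51.0, -22.0], [121.0, -2.0], [-274.0, 1347.0]]
98 rect c [-40.8  77.5] 75.0 24.1 57.0 pca -137.7 b [-26.8  15.3] corners [[-71.0, 53.0], [-51.0, 39.0], [-10.0, 102.0], [-31.0, 116.0]]
```

View pics/d5.png

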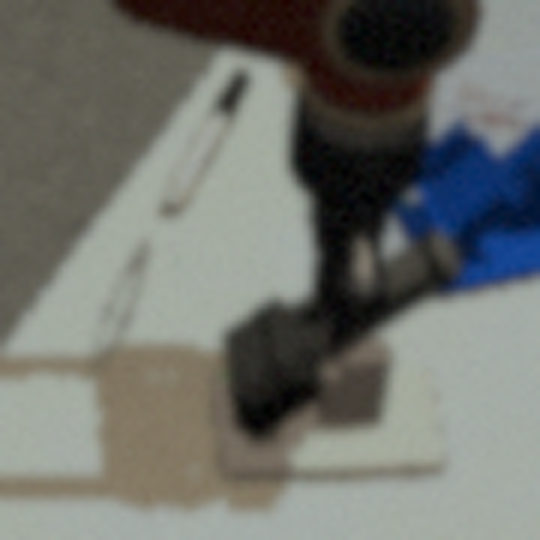

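drive_tool(commands="1 0.05 0 0 0;1 0.1 0 0 0;1 0.17 0 0 0;1 0.2 0 0 0")

```text
t: 16.37
tool_pos: [0.504, 0.3822, 0.0924]
tool_rot: [1.896, 0.561, -1.895]
contact_force: [-15.6, -10.0, 30.7]
opening: 0.0294
```

```bash
python3 sv.py d6
```

```text
TCP s,t,z -0.0014 -0.0011 0.0924
126 rect c [-133.4  672.3] 44.9 1378.1 13.6 pca -77.3 b [-13.5  23.1] corners [[-317.0, 1337.0], [7.0, -3.0], [50.0, 8.0], [-274.0, 1347.0]]
80 rect c [ 65.3 155.6] 60.3 323.1 26.7 pca 112.8 b [-37.2 267. ] corners [[-34.0, 286.0], [111.0, -2.0], [165.0, 25.0], [20.0, 313.0]]
76 rect c [64.8 99.3] 39.0 213.8 24.4 pca -64.8 b [-26.5 117.5] corners [[3.0, 189.0], [91.0, -6.0], [127.0, 10.0], [38.0, 205.0]]
```

View pics/d6.png

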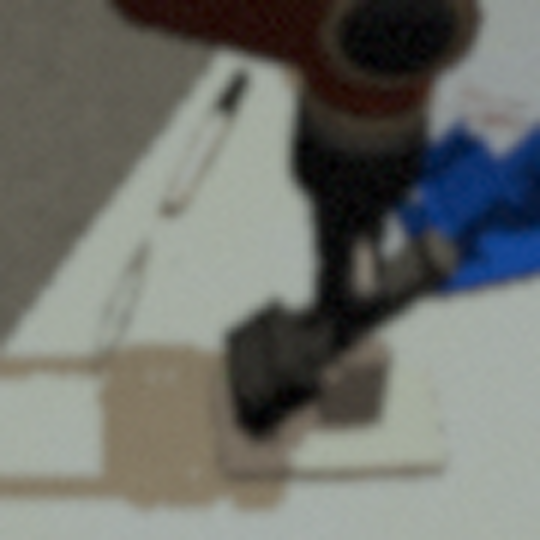

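drive_tool(commands="1 -0.1 0 0 0;0.2 -0.1 0 0 0;-0.4 -0.1 0 0 0;-0.6 -0.1 0 0 0;-0.6 -0.1 0 0 0;-0.6 -0.1 0 0 0;-0.6 -0.1 0 0 0")

```text
t: 17.0
tool_pos: [0.5033, 0.3812, 0.0902]
tool_rot: [1.895, 0.56, -1.896]
contact_force: [-0.4, -0.6, -0.5]
opening: 0.0684
```

```bash
python3 sv.py d7
```

```text
TCP s,t,z -0.0024 -0.0015 0.0903
93 rect c [20.1 33.3] 44.2 70.8 16.3 pca -78.7 b [-12.9  25. ] corners [[-11.0, 61.0], [9.0, -7.0], [51.0, 6.0], [31.0, 74.0]]
61 rect c [ 58.5 108.1] 30.0 222.9 27.6 pca -67.1 b [-35.8 118.2] corners [[-6.0, 200.0], [97.0, 2.0], [123.0, 16.0], [20.0, 214.0]]
53 rect c [-152.5  800.6] 40.9 1119.2 14.6 pca 103.6 b [-40.4  -4.6] corners [[-313.0, 1337.0], [-31.0, 254.0], [8.0, 264.0], [-274.0, 1347.0]]
```

View pics/d7.png

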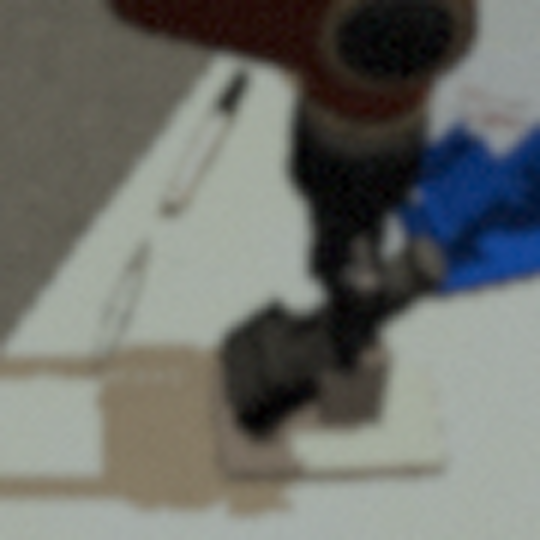

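drive_tool(commands="-0.6 -0.7 0 0 0;-0.6 -1.5 0 0 0;-0.6 -2.5 0 0 0;-0.6 -3 0 0 0;-0.6 -3 0 0 0")

```text
t: 17.47
tool_pos: [0.5064, 0.3831, 0.2185]
tool_rot: [1.908, 0.563, -1.884]
contact_force: [-0.6, 0.6, 0.8]
opening: 0.0681
```

```bash
python3 sv.py d8
```

```text
TCP s,t,z -0.0002 -0.0016 0.215
352 rect c [-139.8  661.6] 108.0 1393.1 15.5 pca -80.2 b [-22.2  29. ] corners [[-378.0, 1319.0], [-6.0, -24.0], [98.0, 5.0], [-274.0, 1347.0]]
```

View pics/d8.png

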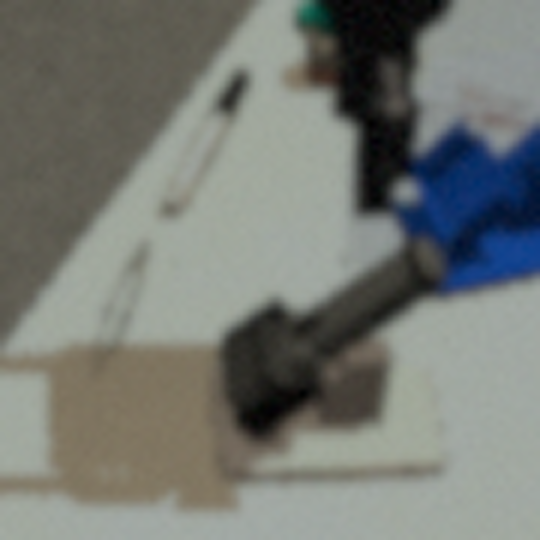

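```bash
cat > tr.py <<'E'
from go import *
import sys
def tr(X,b_lim=.03):
    C=np.array([.5045,.3838]);e=np.array([.8387,.5446]);f=np.array([-e[1],e[0]])
    r=X[...,:2]-C; s=r@e+.044; t=r@f; z=X[...,2]-.034
    return -.7071*s-.7071*z, t, -.7071*s+.7071*z
if __name__=='__main__':
    z=np.load(f'pics/{sys.argv[1]}.npz'); X=cloud('side',z['s'],z['ds'])
    x,t,n=tr(X); p=z['s'].astype(int)
    k=(z['ds']>0)&(np.abs(t)<.035)&(x>-.2)&(x<.03)&(n>.006)&(n<.045)
    print('x range',np.sort(x[k])[[0,2,5,-6,-3,-1]].round(4))
    for q in np.arange(-.16,.02,.01):
        kk=k&(x>=q)&(x<q+.01)
        if kk.sum()>2: print(round(q+.005,3),kk.sum(),'t',t[kk].min().round(4),t[kk].max().round(4),'n',np.percentile(n[kk],[10,50,90,100]).round(4), 'v',int(np.median(p[kk].max(-1))))
E
python3 tr.py d8
```

```text
x range [-0.1506 -0.1504 -0.1492 -0.0013 -0.0005  0.0055]
-0.155 3 t -0.0148 0.0019 n [0.0149 0.0183 0.0227 0.0238] v 74
-0.145 31 t -0.0231 0.0122 n [0.0113 0.0173 0.0246 0.0258] v 65
-0.135 24 t -0.02 0.0126 n [0.0092 0.0206 0.0239 0.0251] v 47
-0.125 22 t -0.0208 0.0125 n [0.0142 0.0212 0.0253 0.0275] v 62
-0.115 26 t -0.0214 0.0107 n [0.0124 0.0204 0.0248 0.0268] v 63
-0.105 24 t -0.0199 0.0088 n [0.0148 0.0204 0.0238 0.0262] v 62
-0.095 25 t -0.0178 0.0119 n [0.0094 0.0221 0.0243 0.0276] v 62
-0.085 22 t -0.0202 0.0089 n [0.0102 0.0205 0.0233 0.0249] v 57
-0.075 24 t -0.0201 0.0125 n [0.0076 0.0207 0.0241 0.0276] v 58
-0.065 27 t -0.0237 0.0157 n [0.0105 0.0204 0.027  0.0309] v 51
-0.055 31 t -0.0228 0.0176 n [0.0118 0.0236 0.0275 0.0284] v 56
-0.045 38 t -0.0344 0.0326 n [0.0103 0.0229 0.0282 0.0323] v 50
-0.035 46 t -0.0333 0.0303 n [0.0143 0.0269 0.0317 0.0329] v 43
-0.025 33 t -0.0327 0.0326 n [0.013  0.0267 0.0308 0.0346] v 36
-0.015 41 t -0.0319 0.0342 n [0.0183 0.0249 0.031  0.0356] v 43
-0.005 37 t -0.0349 0.0345 n [0.0113 0.0256 0.0296 0.0334] v 50
```

The side depth puts the tail 150 mm up the tray and the handle's back 24 mm off the floor, so the scanner is home and let go. Next I'll grip it near its tail.

drive_tool(commands="-0.6 0 0 -0.94 0;-0.6 0.6 0 -0.94 0;-0.6 1.4 0 -0.94 0;-0.6 2 0 -0.94 0;-0.6 2.35 0 -0.94 0;-0.6 2.35 0 -0.94 0;-0.6 2.35 0 -0.94 0")

```text
t: 18.1
tool_pos: [0.5341, 0.4013, 0.1151]
tool_rot: [1.892, 0.559, -1.898]
contact_force: [1.2, -0.3, 0.1]
opening: 0.0687
```

```bash
python3 sv.py d9
```

```text
TCP s,t,z 0.0356 -0.0015 0.1172
132 rect c [-132.9  670.3] 44.9 1382.3 13.6 pca -77.3 b [-12.6  20.1] corners [[-317.0, 1337.0], [8.0, -7.0], [51.0, 4.0], [-274.0, 1347.0]]
62 rect c [-111.2  815.9] 46.0 1110.4 14.6 pca 106.0 b [-39.2  -7. ] corners [[-274.0, 1347.0], [7.0, 273.0], [51.0, 284.0], [-229.0, 1359.0]]
58 rect c [ 12.8 132. ] 107.1 31.2 65.1 pca -127.2 b [-21.9   4.3] corners [[-24.0, 90.0], [4.0, 77.0], [50.0, 174.0], [21.0, 187.0]]
```

View pics/d9.png

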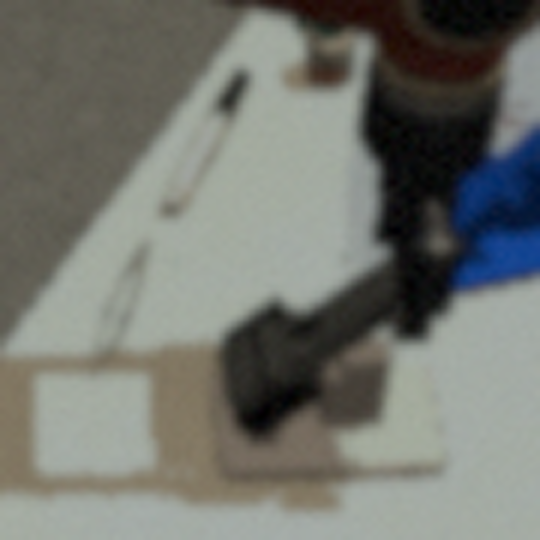

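drive_tool(commands="1 0 0 0 0;1 0 0 0 0;1 0 0 0 0;1 0 0 0 0;1 0 0 0 0;1 -0.5 0 0 0;1 -1 0 0 0;1 -1.5 0 0 0", newtons=20)

```text
t: 18.82
tool_pos: [0.5343, 0.4013, 0.1762]
tool_rot: [1.893, 0.559, -1.897]
contact_force: [-0.5, 0.4, -1.5]
opening: 0.0301
```

drive_tool(commands="1 -0.8 0 0 0;1 -1.6 0 0 0;1 -2.5 0 0 0;1 -2.5 0 0 0;1 -2.5 0 0 0")

```text
t: 19.23
tool_pos: [0.5361, 0.4024, 0.2802]
tool_rot: [1.902, 0.562, -1.89]
contact_force: [-0.4, -0.8, -2.3]
opening: 0.0297
```

```bash
sed -i 's/crop(s,310,90,90,90,6)/crop(s,310,60,110,110,5)/' sv.py; python3 sv.py d10
```

```text
TCP s,t,z 0.0355 -0.0015 0.2771
148 rect c [15.8 44.8] 44.3 110.2 16.2 pca -82.4 b [-12.8  16.4] corners [[-21.0, 92.0], [10.0, -14.0], [52.0, -2.0], [22.0, 104.0]]
73 rect c [-41.7 233.4] 55.1 17.1 49.4 pca -135.3 b [-24.2  13.6] corners [[-66.0, 218.0], [-53.0, 207.0], [-17.0, 249.0], [-30.0, 260.0]]
47 rect c [  9.  281.5] 57.3 9.3 48.2 pca -134.0 b [-11.7   4.1] corners [[-14.0, 263.0], [-7.0, 257.0], [32.0, 300.0], [25.0, 306.0]]
```

View pics/d10.png

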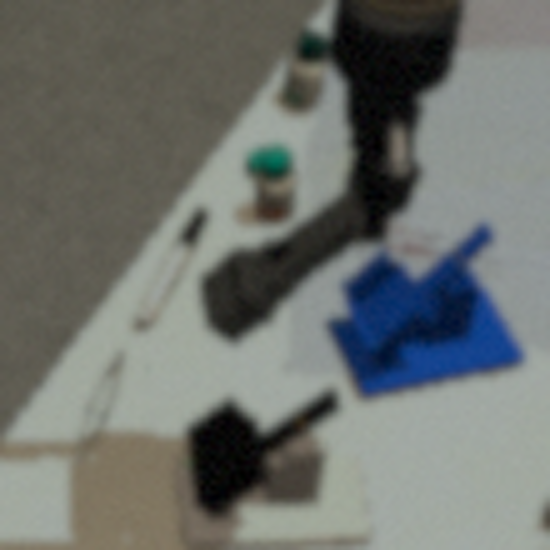

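The scanner is held nose-down at 45°. Next: move behind the spine tip and push the back of the head against it to turn it upright.

drive_tool(commands="1 0 0 -1 0;1 0 0 -2 0;1 0 0 -2.5 0;1 0.5 0 -2.5 0;1 1.4 0 -2.5 0;1 2.3 0 -2.5 0;1 2.95 0 -2.5 0;1 2.95 0 -2.5 0")

```text
t: 19.95
tool_pos: [0.6211, 0.4573, 0.154]
tool_rot: [1.903, 0.562, -1.89]
contact_force: [6.7, 5.0, 2.0]
opening: 0.0299
```

```bash
python3 sv.py d11
```

```text
TCP s,t,z 0.1368 -0.0018 0.1555
135 rect c [19.7 36.2] 45.0 71.5 15.6 pca -77.7 b [-12.3  25.8] corners [[-12.0, 65.0], [8.0, -4.0], [51.0, 8.0], [32.0, 77.0]]
65 rect c [ 48.2 125.7] 31.4 14.8 44.2 pca -134.5 b [-26.4  11.9] corners [[32.0, 120.0], [42.0, 109.0], [65.0, 131.0], [54.0, 142.0]]
47 rect c [ 78.2 140. ] 21.6 15.2 23.3 pca 8.2 b [-23.3  11.2] corners [[65.0, 143.0], [71.0, 129.0], [91.0, 137.0], [85.0, 151.0]]
```

View pics/d11.png

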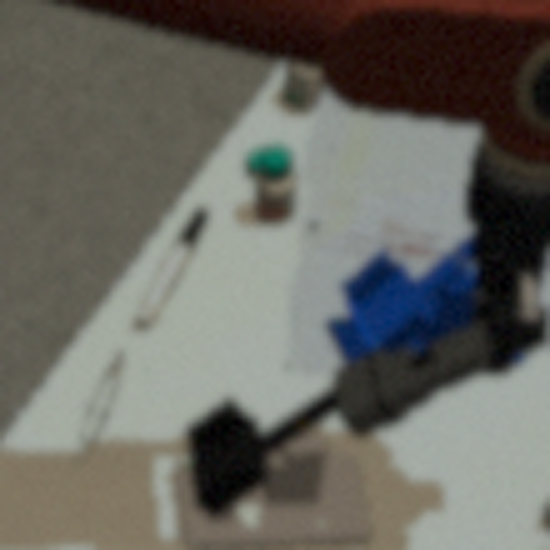

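drive_tool(commands="1 -0.2 0 0.1 0;1 -0.4 0 0.3 0;1 -0.6 0 0.5 0;1 -0.8 0 0.7 0;1 -0.8 0 0.7 0")

```text
t: 20.42
tool_pos: [0.5941, 0.4402, 0.1919]
tool_rot: [1.894, 0.56, -1.896]
contact_force: [0.3, 0.4, -1.0]
opening: 0.0295
```

```bash
python3 sv.py d12
```

```text
TCP s,t,z 0.1062 -0.0015 0.191
129 rect c [20.8 30.9] 45.0 82.3 15.7 pca -77.1 b [-11.9  26.5] corners [[-12.0, 64.0], [10.0, -15.0], [54.0, -3.0], [31.0, 77.0]]
36 rect c [ 30.  145.9] 21.0 9.7 38.0 pca -135.1 b [-27.8  11.4] corners [[19.0, 143.0], [25.0, 136.0], [41.0, 148.0], [35.0, 156.0]]
```

View pics/d12.png

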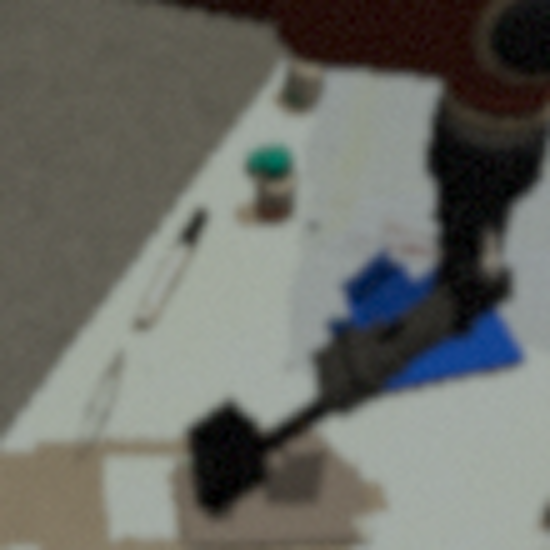

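The tip slid over the nose face, so there was no turn. I'll go further out, come down lower and push again.

drive_tool(commands="1 -0.8 0 0 0;1 -1 0 -0.8 0;1 -0.8 0 -1.6 0;1 0 0 -1.6 0;1 0.8 0 -1.6 0;1 0.85 0 -1.6 0;1 0.85 0 -1.2 0;1 0.85 0 -1 0")

```text
t: 21.13
tool_pos: [0.6272, 0.4616, 0.1547]
tool_rot: [1.89, 0.559, -1.9]
contact_force: [0.2, 0.4, -0.9]
opening: 0.0297
```

```bash
python3 sv.py d13
```

```text
TCP s,t,z 0.1451 -0.0014 0.1566
166 rect c [-133.9  666.1] 50.0 1389.8 13.7 pca -77.2 b [-12.3  33.7] corners [[-322.0, 1336.0], [6.0, -15.0], [54.0, -3.0], [-274.0, 1347.0]]
39 rect c [ 68.1 110.2] 26.6 12.1 64.4 pca 65.3 b [-24.9   9.9] corners [[57.0, 101.0], [68.0, 96.0], [79.0, 120.0], [68.0, 125.0]]
28 rect c [ 92.3 127.1] 9.2 13.8 76.3 pca -4.3 b [-25.4   7.4] corners [[84.0, 124.0], [98.0, 121.0], [100.0, 130.0], [87.0, 133.0]]
```

View pics/d13.png

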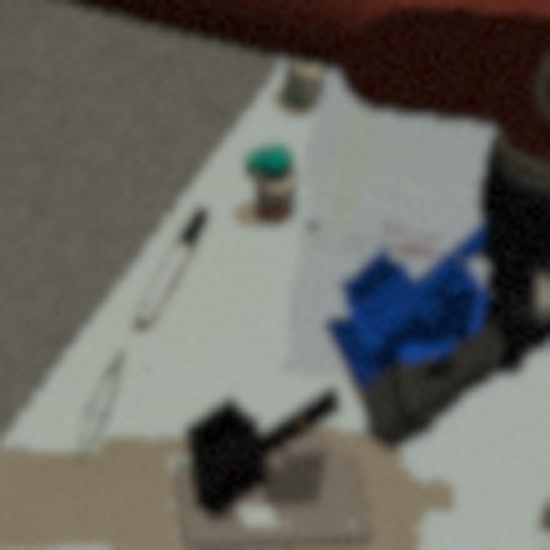

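drive_tool(commands="1 0 0 0.15 0;1 0 0 0.3 0;1 -0.15 0 0.42 0;1 -0.3 0 0.55 0;1 -0.42 0 0.65 0;1 -0.5 0 0.74 0;1 -0.5 0 0.74 0")

```text
t: 21.77
tool_pos: [0.6043, 0.4467, 0.1791]
tool_rot: [1.898, 0.561, -1.893]
contact_force: [0.2, 0.6, -1.1]
opening: 0.0299
```

```bash
python3 sv.py d14
```

```text
TCP s,t,z 0.118 -0.0016 0.1783
129 rect c [21.  32.5] 43.8 86.6 16.5 pca -70.6 b [-11.1  32.2] corners [[-12.0, 68.0], [12.0, -15.0], [54.0, -3.0], [30.0, 80.0]]
19 rect c [100.7  63.7] 30.8 157.5 18.2 pca -73.1 b [-25.2 110.3] corners [[61.0, 134.0], [111.0, -16.0], [140.0, -6.0], [91.0, 143.0]]
```

View pics/d14.png

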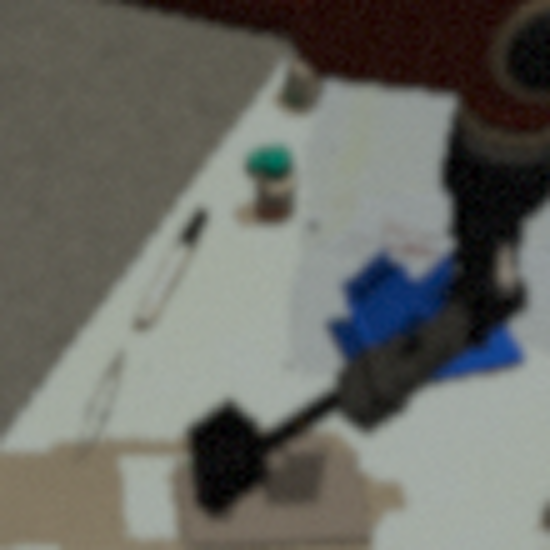

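drive_tool(commands="1 -0.15 0 0.2 0;1 -0.25 0 0.4 0;1 -0.4 0 0.65 0;1 -0.45 0 0.8 0;1 -0.5 0 1 0;1 -0.57 0 1.2 0;1 -0.6 0 1.35 0;1 -0.6 0 1.35 0")

```text
t: 22.48
tool_pos: [0.5601, 0.418, 0.2048]
tool_rot: [1.903, 0.562, -1.888]
contact_force: [2.9, 2.1, 7.5]
opening: 0.0297
```

```bash
python3 sv.py d15
```

```text
TCP s,t,z 0.0654 -0.0016 0.2047
123 rect c [20.5 35.3] 42.9 71.6 16.0 pca -75.6 b [-12.7  24.3] corners [[-10.0, 64.0], [10.0, -5.0], [51.0, 7.0], [31.0, 76.0]]
```

View pics/d15.png

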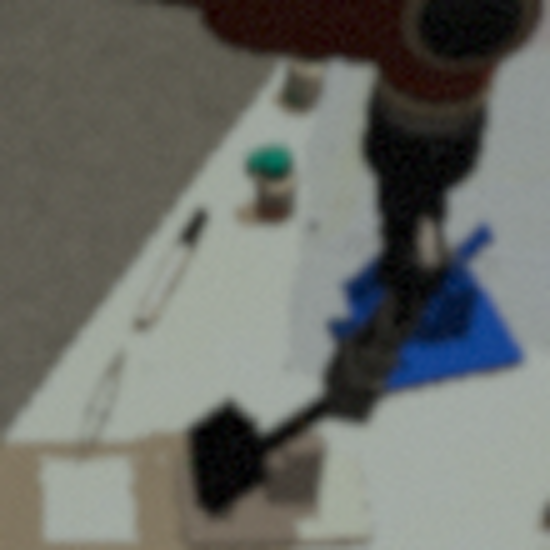

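drive_tool(commands="1 -0.2 0 -0.4 0;1 0 0 -1.25 0;1 0.6 0 -1.25 0;1 0.7 0 -1.1 0;1 0.65 0 -0.9 0;1 0.55 0 -0.6 0;1 0.42 0 -0.37 0;1 0.36 0 -0.15 0")

```text
t: 23.2
tool_pos: [0.5632, 0.4202, 0.1883]
tool_rot: [1.898, 0.561, -1.893]
contact_force: [2.3, 1.7, -3.1]
opening: 0.0296
```

drive_tool(commands="1 0 0 0.1 0;1 0 0 0.2 0;1 0 0 0.3 0;1 0 0 0.3 0")

```text
t: 23.53
tool_pos: [0.5538, 0.414, 0.1876]
tool_rot: [1.897, 0.561, -1.893]
contact_force: [2.0, 1.5, -0.2]
opening: 0.0294
```

```bash
python3 sv.py d16
```

```text
TCP s,t,z 0.0578 -0.0016 0.1871
125 rect c [19.9 36.9] 43.2 72.1 15.4 pca -76.4 b [-11.3  22.7] corners [[-11.0, 66.0], [9.0, -4.0], [50.0, 8.0], [31.0, 77.0]]
24 rect c [-89.5 668.2] 21.2 1407.1 16.0 pca 105.8 b [-368.9   97.1] corners [[-294.0, 1341.0], [95.0, -11.0], [115.0, -5.0], [-274.0, 1347.0]]
```

View pics/d16.png

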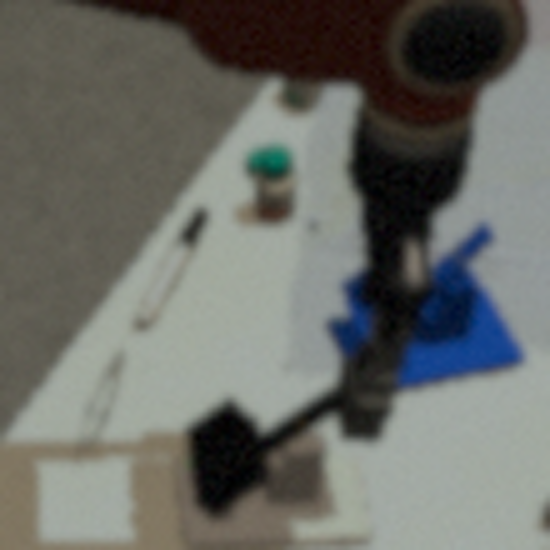

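```bash
python3 - <<'E'
from go import *
go(.5925,.0634,.30,-85)
print(proj('side',[.5538,.414,.19]),proj('side',[.5538,.414,.09]))
E
```

```text
t 23.58 pos [0.5539 0.414  0.1871] jaw -57.1 opening 0.0298 F [ 1.2  1.4 -0.4] Rx [ 0.  0. -1.] q5 1.53
shift [-2.827  7.882  3.95 ] turn units 5.58 alt -30.42
[385.21715839 123.32126947] [381.55112506 143.65448857]
```

drive_tool(commands="1 -0.2 0 -0.4 0;1 -1 0 -0.5 0;1 -2 0 -0.5 0;1 -2.8 0 0 1;1 -2.8 2 1 2;1 -2.8 5 2 3;1 -2.8 7.9 3.9 5;1 -2.8 7.9 3.9 5.6")

```text
t: 24.25
tool_pos: [0.5746, 0.2471, 0.2972]
tool_rot: [2.175, 0.087, -2.184]
contact_force: [1.4, -0.3, -1.8]
opening: 0.0297
```

drive_tool(commands="1 0 0.1 0.1 0;1 0 0.1 0.1 0")

```text
t: 24.42
tool_pos: [0.5714, 0.2421, 0.2973]
tool_rot: [2.174, 0.089, -2.183]
contact_force: [-0.5, 0.3, -2.0]
opening: 0.0293
```

```bash
python3 - <<'E'
from go import *
go(.5925,.0634,.30,-85)
E
```

```text
t 24.42 pos [0.5714 0.2421 0.2973] jaw -85.2 opening 0.0293 F [-0.5  0.3 -2. ] Rx [-0. -0. -1.] q5 1.77
shift [-0.066  4.497 -0.156] turn units -0.05 alt 35.95
```

drive_tool(commands="1 0 4.5 -0.16 0;1 0 4.5 -0.16 0;1 0 4.5 -0.16 0;1 0 4.5 -0.16 0;1 0 4.5 -0.16 0;1 0 4.5 -0.16 0;1 0 4.5 -0.16 0")

```text
t: 25.0
tool_pos: [0.5938, 0.0666, 0.2977]
tool_rot: [2.176, 0.095, -2.18]
contact_force: [0.4, 1.3, -0.8]
opening: 0.0295
```

```bash
cat > sc.py <<'E'
from go import *
from station import ctrl
import sys
n=sys.argv[1]
s,ds=ctrl.get_image('side'); t,dt=ctrl.get_image('top'); np.savez(f'pics/{n}.npz',s=s,ds=ds,t=t,dt=dt)
go(.5925,.0634,.247,-85)
g=ctrl.get_obs()['tool_pos']
X=cloud('side',s,ds); d=X-g
k=(ds>0)&(np.hypot(d[...,0],d[...,1])<.05)&(d[...,2]<0)&(X[...,2]>.1)
Q=d[k]*1000
for q in range(-130,0,10):
    m=(Q[:,2]>=q)&(Q[:,2]<q+10)
    if m.sum()>2: print(q+5,m.sum(),'x',Q[m,0].min().round(1),np.median(Q[m,0]).round(1),Q[m,0].max().round(1),'y',Q[m,1].min().round(1),np.median(Q[m,1]).round(1),Q[m,1].max().round(1))
u,v=proj('side',g).astype(int); 
cv2.imwrite(f'pics/{n}.png',crop(s,u-45,v-40,90,90,6))
E
python3 sc.py e1
```

```text
t 25.10 pos [0.5937 0.0676 0.2979] jaw -84.9 opening 0.0297 F [ 0.1 -0.2 -0.5] Rx [-0.  0. -1.] q5 1.47
shift [1.272 0.104 0.037] turn units 0.01 alt -35.99
-95 4 x -6.6 1.4 11.8 y -23.1 -21.1 -20.0
-85 20 x -12.8 0.3 11.4 y -26.5 -23.4 21.2
-75 25 x -16.4 3.8 15.0 y -26.9 -23.2 -2.2
-65 20 x -15.1 3.0 15.6 y -26.3 -23.5 -9.0
-55 47 x -14.4 2.2 17.1 y -26.3 -19.2 14.1
-45 21 x -11.7 7.0 18.4 y -21.4 -17.1 1.5
-35 36 x -6.6 6.2 20.0 y -20.5 -14.4 9.7
-25 16 x -0.9 8.9 20.2 y -16.2 -13.6 -8.6
-15 18 x -0.1 14.3 22.5 y -16.6 -14.2 2.3
-5 13 x -8.3 16.9 22.5 y -18.6 -14.1 -5.4
```

View pics/e1.png

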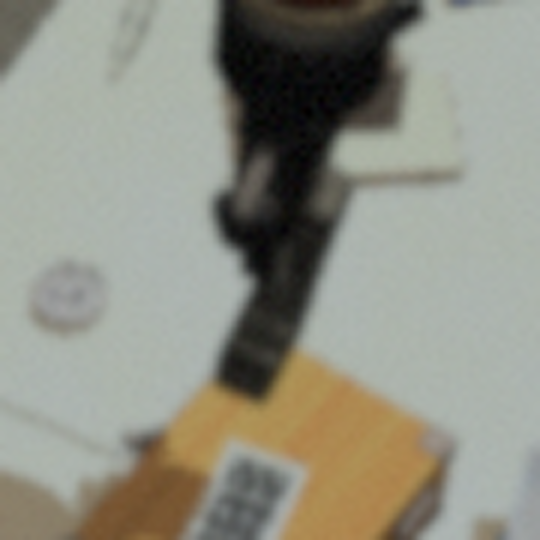

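```bash
cat > fit.py <<'E'
from go import *
import sys
z=np.load(f'pics/{sys.argv[1]}.npz'); g=np.array(eval(sys.argv[2])); X=cloud('side',z['s'],z['ds']); d=(X-g)*1000
k=(z['ds']>0)&(np.abs(d[...,0])<35)&(np.abs(d[...,1])<30)&(d[...,2]<-20)&(X[...,2]>.1)
k=cv2.erode(k.astype(np.uint8),np.ones((2,2)))>0
Q=d[k]
# underside: y>-18 ; side face rest
for nm,m,dep,ind in(('underside',Q[:,1]>-10,0,(1,2)),('side(-y) head',(Q[:,1]<-19)&(Q[:,2]<-62),1,(0,2)),('side handle',(Q[:,1]<-10)&(Q[:,1]>-20)&(Q[:,2]>-50),1,(0,2))):
    q=Q[m]; w=np.ones(len(q),bool)
    for _ in range(6):
        A=np.c_[q[:,ind[0]],q[:,ind[1]],np.ones(len(q))]; c=np.linalg.lstsq(A[w],q[w,dep],rcond=None)[0]; r=q[:,dep]-A@c; w=np.abs(r)<max(3,1.5*np.std(r[w]))
    print(nm,w.sum(),'coef',c.round(3),'std',r[w].std().round(2))
print('zmin',np.sort(Q[:,2])[:8].round(1))
E
python3 fit.py e1 "[.5937,.0676,.2979]"
```

```text
underside 10 coef [-0.099  0.107 21.544] std 0.72
side(-y) head 43 coef [  0.072  -0.056 -28.064] std 1.72
side handle 43 coef [ 0.032  0.229 -7.232] std 1.41
zmin [-91.2 -91.1 -86.7 -86.6 -86.2 -86.1 -85.3 -84.1]
```

```bash
python3 -c "
from go import *
go(.604,.062,.238,-85)"
```

```text
t 25.10 pos [0.5937 0.0676 0.2979] jaw -84.9 opening 0.0297 F [ 0.1 -0.2 -0.5] Rx [-0.  0. -1.] q5 1.47
shift [ 1.497  0.165 -0.246] turn units 0.01 alt -35.99
```

drive_tool(commands="1 0.4 0.16 -0.25 0;1 0.8 0.16 -0.25 0;1 1.2 0.16 -0.25 0;1 1.5 0.16 -0.25 0;1 1.5 0.16 -0.25 0;1 1.5 0.16 -0.25 0;1 1.5 0.16 -0.25 0;1 1.5 0.16 -0.25 0")

```text
t: 25.77
tool_pos: [0.6051, 0.0607, 0.24]
tool_rot: [2.18, 0.094, -2.174]
contact_force: [0.5, -0.3, -1.4]
opening: 0.0299
```

```bash
python3 sc.py e2; python3 - <<'E'
from h import *
t=np.load('pics/e2.npz')['t']; cv2.imwrite('pics/e2t.png',crop(t,270,120,90,90,6))
E
python3 fit.py e2 "[.604,.062,.238]"
```

```text
t 25.87 pos [0.605  0.0604 0.2398] jaw -85.1 opening 0.0298 F [ 0.2 -0.5 -1.6] Rx [ 0. -0. -1.] q5 1.46
shift [-0.18  -0.102  0.305] turn units -0.01 alt 35.99
-95 3 x -10.1 8.3 10.0 y -22.8 -19.3 18.4
-85 21 x -15.8 -0.2 13.7 y -25.8 -22.2 7.0
-75 19 x -11.9 2.3 14.6 y -27.2 -21.0 -5.8
-65 18 x -13.4 6.1 16.9 y -24.9 -22.1 -15.5
-55 43 x -13.3 -0.7 17.7 y -24.8 -18.0 16.0
-45 20 x -8.2 7.8 17.5 y -19.9 -17.0 -12.2
-35 34 x -5.2 9.8 19.9 y -18.3 -12.9 7.4
-25 15 x -4.9 6.0 19.4 y -20.2 -12.1 -2.4
-15 13 x 1.6 12.9 21.7 y -14.9 -11.9 5.5
-5 13 x 11.5 16.7 24.3 y -14.6 -11.6 -8.2
underside 7 coef [-0.086  0.11  22.671] std 0.88
side(-y) head 32 coef [  0.071  -0.059 -27.798] std 1.71
side handle 39 coef [ 0.124  0.262 -7.372] std 1.58
zmin [-90.6 -89.8 -86.8 -85.6 -85.5 -84.8 -84.8 -83.3]
```

View pics/e2.png

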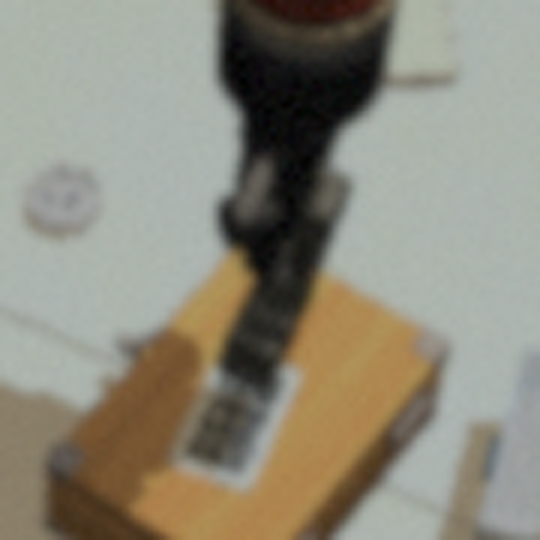

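View pics/e2t.png

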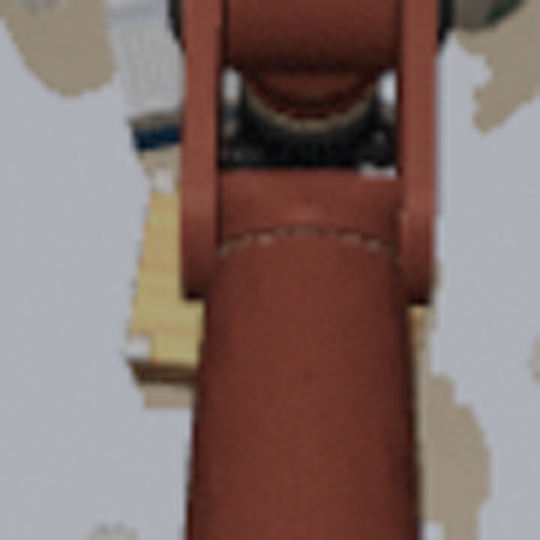

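In the side view the head is over the label. My depth estimate puts the line of sight within about 3 mm of the label's middle, tilted about 6–8°, window 55–67 mm above. Holding still for two seconds.

drive_tool(commands="1 0 0 0 0;1 0 0 0 0;1 0 0 0 0;1 0 0 0 0;1 0 0 0 0;1 0 0 0 0;1 0 0 0 0;1 0 0 0 0")

```text
t: 26.53
tool_pos: [0.6044, 0.0603, 0.2383]
tool_rot: [2.177, 0.094, -2.177]
contact_force: [-0.3, 0.6, -1.8]
opening: 0.0297
```

drive_tool(commands="1 0 0 0 0;1 0 0 0 0;1 0 0 0 0;1 0 0 0 0;1 0 0 0 0;1 0 0 0 0;1 0 0 0 0;1 0 0 0 0")

```text
t: 27.2
tool_pos: [0.6044, 0.0603, 0.2383]
tool_rot: [2.178, 0.094, -2.177]
contact_force: [1.3, -0.2, -1.7]
opening: 0.0298
```

drive_tool(commands="1 0 0 0 0;1 0 0 0 0;1 0 0 0 0;1 0 0 0 0;1 0 0 0 0;1 0 0 0 0;1 0 0 0 0;1 0 0 0 0")

```text
t: 27.87
tool_pos: [0.6044, 0.0603, 0.2383]
tool_rot: [2.177, 0.094, -2.177]
contact_force: [-0.7, 0.6, -2.1]
opening: 0.0297
```

```bash
python3 - <<'E'
from go import *
np.set_printoptions(precision=1,suppress=True)
s=np.load('pics/e2.npz')['s']; g=np.array([.605,.0604,.2398])
u,v=proj('side',g).astype(int); u0,v0=u-45,v-40
im=crop(s,u0,v0,90,90,6)
# model from fit: underside plane x=22.2-.095y+.11z ; nose at L below
ax=np.array([-.11,0,-1]);ax/=np.linalg.norm(ax); yv=np.array([.09,1,0]);yv/=np.linalg.norm(yv); zv=np.cross(ax,yv)
W=g+np.array([-.0044,.001,-.097])
for c,dz in(((0,255,0),0),((0,0,255),-.012)):
    for y in(-.024,.024):
        for z in(-.015,.015):
            P=W+yv*y+zv*z+np.array([0,0,dz]); q=(proj('side',P)+.5-[u0,v0])*6; cv2.circle(im,tuple(q.astype(int)),4,c,1)
for P in ([.5926,.0629,.076],): q=(proj('side',P)+.5-[u0,v0])*6; cv2.circle(im,tuple(q.astype(int)),4,(255,0,0),2)
print(zv); cv2.imwrite('pics/e3.png',im)
E
```

```text
[ 1.  -0.1 -0.1]
```

View pics/e3.png

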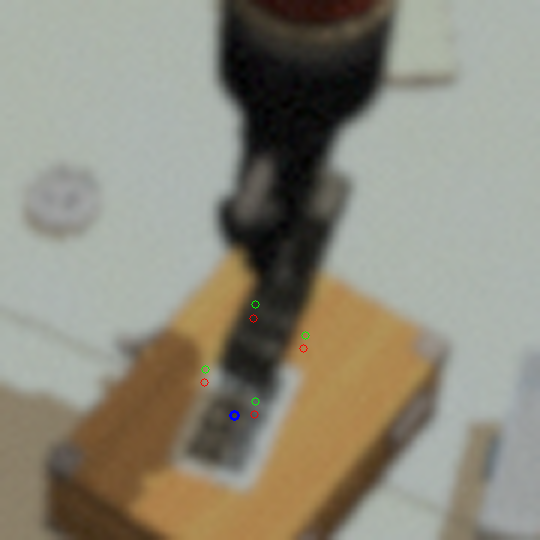

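```bash
python3 - <<'E'
from go import *
np.set_printoptions(precision=1,suppress=True)
s=np.load('pics/e2.npz')['s']; g=np.array([.605,.0604,.2398])
u,v=proj('side',g).astype(int); u0,v0=u-45,v-40
im=crop(s,u0,v0,90,90,6)
ax=np.array([-.11,0,-1]);ax/=np.linalg.norm(ax); yv=np.array([-.09,1,0]);yv/=np.linalg.norm(yv); zv=np.cross(ax,yv)
W=g+np.array([-.0044,.0018,-.094])
for c,dx in(((0,255,0),0),((0,0,255),-.033),):
    for y in(-.024,.024):
        for z in(-.015,.015):
            P=W+yv*y+zv*z+ax*dx; q=(proj('side',P)+.5-[u0,v0])*6; cv2.circle(im,tuple(q.astype(int)),4,c,1); print(q)
cv2.imwrite('pics/e4.png',im)
E
```

```text
[211.7 372.4]
[266.9 396.2]
[246.5 300.7]
[300.8 323.8]
[222.  338.2]
[278.4 362.4]
[257.3 265.7]
[312.8 289.2]
```

View pics/e4.png

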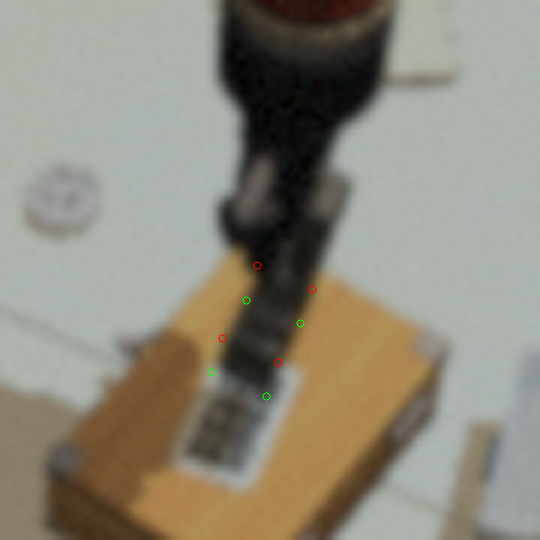

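The overlay agrees with my model to about 4 mm, but the window may be up to 72 mm above the label. I'll hold again about 12 mm lower to be safe.

drive_tool(commands="1 0.1 -0.04 0 0;1 0.2 -0.04 0 0;1 0.3 -0.04 0 0;1 0.3 -0.04 0 0;1 0.3 -0.04 0 0;1 0.3 -0.04 0 0;1 0.3 -0.04 0 0;1 0.3 -0.04 0 0")

```text
t: 28.53
tool_pos: [0.6044, 0.0619, 0.2267]
tool_rot: [2.178, 0.094, -2.177]
contact_force: [0.2, 0.4, -1.5]
opening: 0.0295
```

drive_tool(commands="1 0 0 0 0;1 0 0 0 0;1 0 0 0 0;1 0 0 0 0;1 0 0 0 0;1 0 0 0 0;1 0 0 0 0;1 0 0 0 0")

```text
t: 29.2
tool_pos: [0.6043, 0.0619, 0.2263]
tool_rot: [2.177, 0.094, -2.177]
contact_force: [-0.6, 0.1, -1.3]
opening: 0.0295
```

drive_tool(commands="1 0 0 0 0;1 0 0 0 0;1 0 0 0 0;1 0 0 0 0;1 0 0 0 0;1 0 0 0 0;1 0 0 0 0;1 0 0 0 0")

```text
t: 29.87
tool_pos: [0.6043, 0.0619, 0.2263]
tool_rot: [2.177, 0.094, -2.177]
contact_force: [0.0, 0.6, -1.6]
opening: 0.0295
```

```bash
python3 sc.py e5 ; python3 -c "
from go import *
go(.5,.25,.33,-57)"
```

```text
t 29.97 pos [0.6043 0.0619 0.2263] jaw -85.1 opening 0.0299 F [ 0.7 -0.2 -0.3] Rx [-0.  0. -1.] q5 1.46
shift [-0.517 -0.063  0.29 ] turn units -0.01 alt 35.99
-95 3 x 3.3 8.8 11.8 y -20.1 -17.7 -17.5
-85 18 x -13.4 -0.4 11.8 y -26.7 -22.6 17.8
-75 19 x -15.1 3.1 14.8 y -25.6 -21.7 -5.8
-65 21 x -13.6 3.8 15.8 y -25.6 -22.5 23.5
-55 42 x -15.5 -0.5 16.4 y -26.5 -18.0 14.9
-45 22 x -9.7 4.8 18.1 y -22.9 -17.5 -3.6
-35 27 x -4.5 9.0 19.0 y -20.1 -14.4 -6.8
-25 23 x -4.9 11.3 20.8 y -18.7 -11.8 8.5
-15 10 x 1.5 11.5 19.0 y -16.1 -12.8 -11.6
-5 12 x 10.0 17.0 22.7 y -14.7 -11.7 10.9
t 29.97 pos [0.6043 0.0619 0.2263] jaw -85.1 opening 0.0299 F [ 0.7 -0.2 -0.3] Rx [-0.  0. -1.] q5 1.46
shift [-2.591 -4.909  2.193] turn units -5.61 alt 30.39
```

View pics/e5.png

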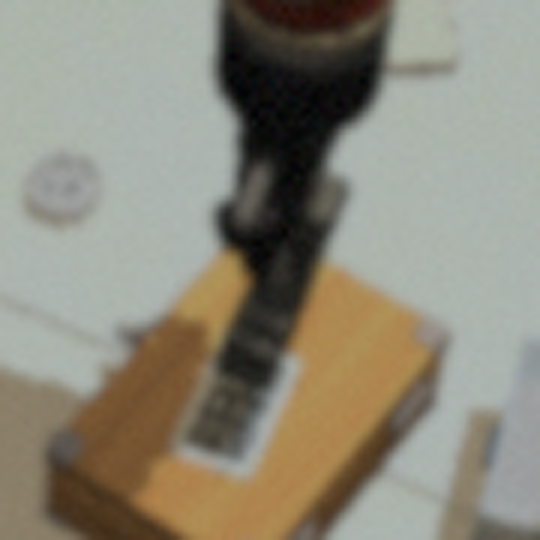

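Held still at both heights. Now back to the stand.

```bash
python3 -c "
from go import *
go(.4839,.3686,.27,-57)"
```

```text
t 29.97 pos [0.6043 0.0619 0.2263] jaw -85.1 opening 0.0299 F [ 0.7 -0.2 -0.3] Rx [-0.  0. -1.] q5 1.46
shift [-1.091 -7.898  2.34 ] turn units -5.61 alt 30.39
```

drive_tool(commands="1 -0.8 0 0 0;1 -1.4 -1 0 0;1 -1.4 -4 1 -2;1 -1.4 -7.9 2.3 -4;1 -1.4 -7.9 2.3 -5.6;1 -1.4 -7.9 2.3 -5.6;1 -1.4 -7.9 2.3 -5.6;1 -1.4 -7.9 2.3 -5.6")

```text
t: 30.63
tool_pos: [0.5021, 0.3291, 0.2823]
tool_rot: [1.896, 0.56, -1.895]
contact_force: [0.8, 0.2, -1.7]
opening: 0.0293
```

```bash
python3 -c "
from go import *
go(.4839,.3686,.22,-57)"
```

```text
t 30.63 pos [0.5021 0.3291 0.2823] jaw -57.1 opening 0.0293 F [ 0.8  0.2 -1.7] Rx [ 0.  0. -1.] q5 1.45
shift [ 1.557 -1.075 -0.154] turn units -0.01 alt 35.99
```

drive_tool(commands="1 0 -1.07 -0.15 0;1 0 -1.07 -0.15 0;1 0.5 -1.07 -0.15 0;1 1.5 -1.07 -0.15 0;1 1.5 -1.07 -0.15 0;1 1.5 -1.07 -0.15 0")

```text
t: 31.13
tool_pos: [0.4832, 0.3655, 0.2189]
tool_rot: [1.888, 0.558, -1.901]
contact_force: [0.5, -0.7, -0.2]
opening: 0.0298
```

```bash
python3 sv.py f1; python3 - <<'E'
from go import *
z=np.load('pics/f1.npz'); X=cloud('side',z['s'],z['ds'])
C=np.array([.5045,.3838]);e=np.array([.8387,.5446]);f=np.array([-e[1],e[0]])
from station import ctrl
g=ctrl.get_obs()['tool_pos']; a=(X[...,:2]-g[:2])@e*1000;b=(X[...,:2]-g[:2])@f*1000; zz=(X[...,2]-g[2])*1000
k=(z['ds']>0)&(np.abs(a)<40)&(np.abs(b)<35)&(zz<0)&(zz>-130)
for q in range(-130,0,10):
    m=k&(zz>=q)&(zz<q+10)
    if m.sum()>2: print(q+5,m.sum(),'a',a[m].min().round(1),np.median(a[m]).round(1),a[m].max().round(1),'b',b[m].min().round(1),b[m].max().round(1))
E
```

```text
TCP s,t,z -0.0261 -0.004 0.2218
137 rect c [17.8 41.4] 42.8 111.9 16.4 pca -78.3 b [-11.5  19.1] corners [[-18.0, 89.0], [13.0, -18.0], [54.0, -6.0], [23.0, 101.0]]
72 rect c [-133.1  667.3] 45.3 1387.9 13.5 pca -76.8 b [-28.7 186.1] corners [[-318.0, 1337.0], [7.0, -13.0], [51.0, -2.0], [-274.0, 1347.0]]
-125 3 a 35.6 37.0 38.8 b 0.4 11.6
-95 12 a -19.8 -4.3 5.1 b -26.3 3.8
-85 25 a -20.4 -13.8 7.2 b -26.3 15.9
-75 23 a -19.8 -7.8 9.8 b -27.6 11.0
-65 36 a -18.4 -11.4 12.3 b -27.6 23.3
-55 44 a -16.5 -8.7 12.1 b -24.4 22.4
-45 23 a -11.3 -2.7 11.5 b -21.1 12.3
-35 27 a -9.2 1.0 13.8 b -22.2 15.4
-25 19 a -9.0 2.6 17.2 b -19.1 1.1
-15 14 a -4.0 10.1 19.0 b -16.8 -10.4
-5 10 a -9.3 5.4 21.3 b -21.5 20.5
```

View pics/f1.png

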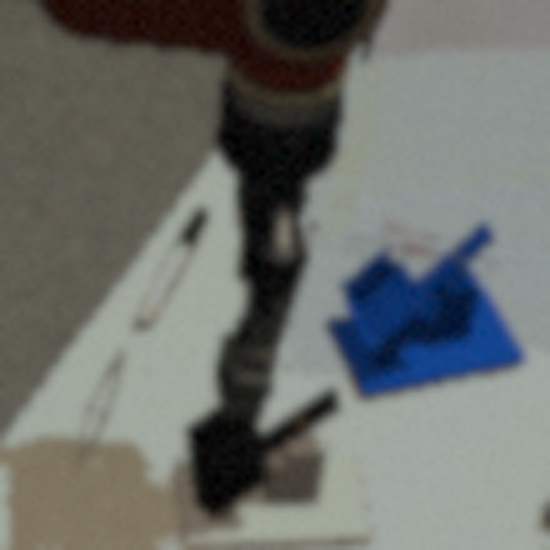

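drive_tool(commands="1 0.4 -0.06 0.13 0;1 0.9 -0.06 0.13 0;1 1.3 -0.06 0.13 0;1 1.6 -0.06 0.13 0;1 1.7 -0.06 0.13 0;1 1.7 -0.06 0.13 0")

```text
t: 31.68
tool_pos: [0.4796, 0.366, 0.1547]
tool_rot: [1.896, 0.561, -1.895]
contact_force: [0.6, 1.6, -2.4]
opening: 0.0297
```

```bash
python3 sv.py f2
```

```text
TCP s,t,z -0.0303 -0.0013 0.1553
140 rect c [-132.6  670.5] 42.8 1382.0 13.5 pca -77.4 b [-12.3  14. ] corners [[-315.0, 1337.0], [8.0, -6.0], [50.0, 4.0], [-274.0, 1347.0]]
53 rect c [-7.4 72.5] 37.6 167.6 13.8 pca -71.3 b [-26.4 130. ] corners [[-46.0, 149.0], [-6.0, -13.0], [31.0, -4.0], [-9.0, 158.0]]
29 rect c [-37.1 122.6] 101.0 10.8 83.7 pca -96.8 b [-28.6  14.7] corners [[-48.0, 73.0], [-37.0, 72.0], [-26.0, 172.0], [-37.0, 173.0]]
```

View pics/f2.png

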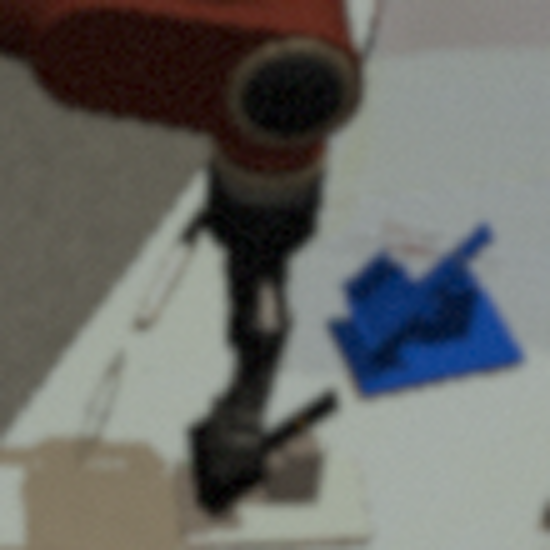

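drive_tool(commands="1 0.1 0 0 0;1 0.2 0 0 0;1 0.25 0 0 0;1 0.25 0 0 0")

```text
t: 32.07
tool_pos: [0.4824, 0.3679, 0.1509]
tool_rot: [1.905, 0.563, -1.887]
contact_force: [-2.7, -0.4, 11.9]
opening: 0.0295
```

drive_tool(commands="1 -0.05 0 -0.2 0;1 -0.05 0 -0.4 0;1 0 0 -0.6 0;1 0.05 0 -0.75 0;1 0.1 0 -0.9 0;1 0.1 0 -0.9 0")

```text
t: 32.57
tool_pos: [0.5113, 0.3865, 0.1415]
tool_rot: [1.899, 0.561, -1.892]
contact_force: [-0.4, 0.4, 1.3]
opening: 0.0297
```

```bash
python3 sv.py f3
```

```text
TCP s,t,z 0.0064 -0.0014 0.1408
126 rect c [19.6 35.4] 41.5 71.7 15.6 pca -75.0 b [-12.   15.9] corners [[-10.0, 64.0], [9.0, -5.0], [49.0, 6.0], [30.0, 75.0]]
26 rect c [ 57.6 123.5] 11.3 247.9 17.8 pca -72.5 b [-57.  151.4] corners [[14.0, 240.0], [90.0, 4.0], [101.0, 7.0], [25.0, 243.0]]
17 rect c [ -6.9 138.7] 40.9 7.8 67.5 pca -114.3 b [-17.3   0.3] corners [[-18.0, 121.0], [-11.0, 118.0], [5.0, 156.0], [-3.0, 159.0]]
```

View pics/f3.png

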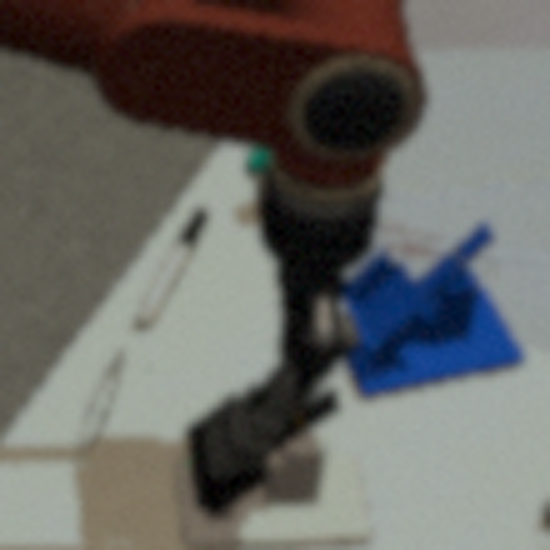

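drive_tool(commands="1 0.08 0 -0.2 0;1 0.17 0 -0.38 0;1 0.27 0 -0.53 0;1 0.4 0 -0.65 0;1 0.42 0 -0.68 0;1 0.42 0 -0.68 0")

```text
t: 33.12
tool_pos: [0.5325, 0.4002, 0.123]
tool_rot: [1.894, 0.559, -1.897]
contact_force: [-3.2, -0.7, 4.4]
opening: 0.0294
```

```bash
python3 sv.py f4;python3 tr.py f4
```

```text
TCP s,t,z 0.0324 -0.0015 0.123
125 rect c [20.2 33.7] 43.6 72.6 16.4 pca -81.1 b [-11.7  18.7] corners [[-11.0, 62.0], [9.0, -7.0], [51.0, 5.0], [31.0, 75.0]]
84 rect c [ 98.3 174.7] 60.8 356.3 29.0 pca -64.3 b [-38.5 268.9] corners [[-15.0, 316.0], [158.0, 4.0], [211.0, 33.0], [39.0, 345.0]]
32 rect c [-137.1  713.9] 47.1 1295.0 10.1 pca -78.9 b [-84.2  20.1] corners [[-274.0, 1347.0], [-47.0, 72.0], [-1.0, 81.0], [-227.0, 1356.0]]
x range [-0.173  -0.1718 -0.1707  0.0038  0.0054  0.0061]
-0.135 15 t -0.0318 0.0194 n [0.0114 0.0246 0.042  0.0443] v 39
-0.125 28 t -0.0298 0.0217 n [0.0166 0.0245 0.0303 0.037 ] v 40
-0.115 21 t -0.0266 0.0174 n [0.0122 0.0203 0.0269 0.0275] v 50
-0.105 22 t -0.0197 0.0078 n [0.0149 0.022  0.027  0.0279] v 46
-0.095 24 t -0.0174 0.0085 n [0.0098 0.0206 0.0266 0.0293] v 40
-0.085 25 t -0.0211 0.0099 n [0.0088 0.0228 0.0266 0.0295] v 40
-0.075 32 t -0.0246 0.0168 n [0.0086 0.0223 0.0276 0.0278] v 42
-0.065 41 t -0.0281 0.0141 n [0.0114 0.0243 0.0289 0.0343] v 46
-0.055 36 t -0.0312 0.0223 n [0.0161 0.028  0.0326 0.0379] v 41
-0.045 37 t -0.0329 0.0312 n [0.0122 0.0278 0.0325 0.0349] v 40
-0.035 43 t -0.0325 0.0341 n [0.0185 0.0284 0.0312 0.0356] v 43
-0.025 32 t -0.0349 0.0347 n [0.0109 0.0258 0.0295 0.0353] v 35
-0.015 9 t -0.0341 0.0333 n [0.0127 0.0197 0.0231 0.0237] v 16
-0.005 21 t -0.0343 0.0342 n [0.008  0.0129 0.0221 0.0242] v 20
0.005 21 t -0.0296 0.0323 n [0.0073 0.0116 0.0149 0.0189] v 49
```

View pics/f4.png

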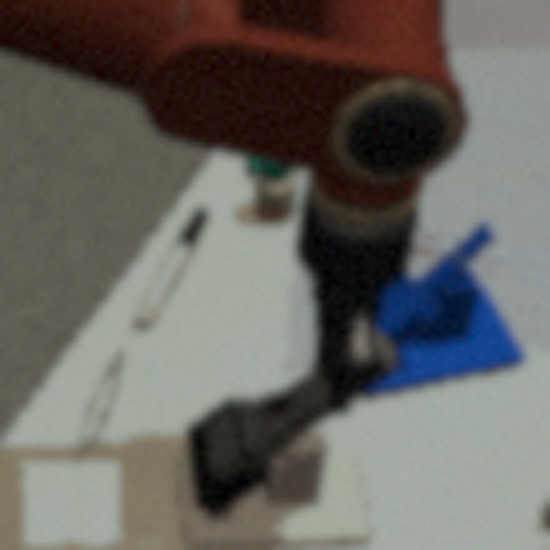

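drive_tool(commands="1 0.1 0 0.12 0;1 0.2 0 0.23 0;1 0.3 0 0.33 0;1 0.35 0 0.38 0;1 0.38 0 0.4 0;1 0.38 0 0.4 0")

```text
t: 33.67
tool_pos: [0.5191, 0.3916, 0.1082]
tool_rot: [1.896, 0.56, -1.895]
contact_force: [0.1, 2.1, 1.3]
opening: 0.0302
```

```bash
python3 sv.py f5;python3 tr.py f5
```

```text
TCP s,t,z 0.0165 -0.0014 0.1082
138 rect c [18.8 46.5] 46.7 111.3 15.5 pca 105.6 b [-12.7  33.4] corners [[-19.0, 94.0], [11.0, -13.0], [56.0, -1.0], [26.0, 106.0]]
90 rect c [ 62.2 152.5] 68.6 336.4 17.9 pca 113.9 b [-36.5 276.8] corners [[-22.0, 302.0], [81.0, -18.0], [147.0, 3.0], [43.0, 323.0]]
42 rect c [-44.4  72.7] 42.4 18.0 21.4 pca -147.3 b [-22.1  30.4] corners [[-67.0, 73.0], [-61.0, 57.0], [-21.0, 72.0], [-28.0, 89.0]]
x range [-0.1509 -0.1493 -0.1489 -0.0011  0.0006  0.0065]
-0.145 23 t -0.0227 0.0161 n [0.0099 0.0137 0.0215 0.0247] v 72
-0.135 4 t -0.0202 -0.0154 n [0.009  0.0103 0.0141 0.0157] v 35
-0.115 9 t -0.0306 0.0207 n [0.0115 0.0196 0.0403 0.0411] v 57
-0.105 24 t -0.0292 0.0227 n [0.0108 0.0234 0.0349 0.0386] v 36
-0.095 22 t -0.0299 0.0191 n [0.019  0.0226 0.0267 0.0272] v 44
-0.085 21 t -0.0177 0.0198 n [0.0142 0.0219 0.0255 0.0267] v 47
-0.075 22 t -0.0193 0.0147 n [0.0086 0.0207 0.0246 0.0257] v 43
-0.065 29 t -0.0194 0.0066 n [0.0124 0.0228 0.0262 0.0283] v 38
-0.055 26 t -0.0217 0.0125 n [0.0103 0.0242 0.0288 0.0303] v 41
-0.045 45 t -0.0341 0.0341 n [0.0108 0.0233 0.0286 0.0309] v 44
-0.035 46 t -0.0347 0.0332 n [0.0132 0.0261 0.0329 0.0359] v 42
-0.025 41 t -0.0325 0.0338 n [0.018  0.0282 0.0316 0.0334] v 40
-0.015 34 t -0.0327 0.0336 n [0.0177 0.0286 0.0327 0.0365] v 44
-0.005 32 t -0.035 0.0346 n [0.0167 0.0272 0.0307 0.031 ] v 49
0.005 4 t -0.0261 0.02 n [0.007  0.0157 0.0253 0.0265] v 67
```

View pics/f5.png

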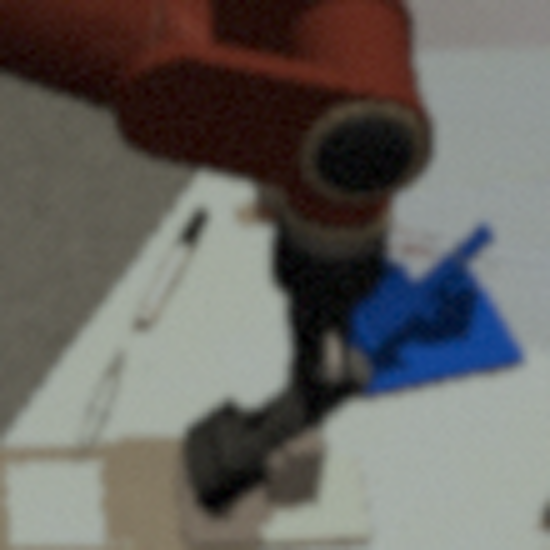

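Down at the lip, with the tail at -150 mm. Releasing and rising straight up.

drive_tool(commands="0.5 0 0 0 0;0 0 0 0 0;-0.4 0 0 0 0;-0.6 0 0 0 0;-0.6 0 0 0 0;-0.6 0 0 0 0;-0.6 -0.5 0 0 0;-0.6 -1.2 0 0 0")

```text
t: 34.38
tool_pos: [0.5166, 0.39, 0.1523]
tool_rot: [1.887, 0.558, -1.902]
contact_force: [0.1, 0.2, 0.1]
opening: 0.0688
```

drive_tool(commands="-0.6 -0.9 0 0 0;-0.6 -1.8 0 0 0;-0.6 -2.7 0 1 0;-0.6 -3 0 2 0;-0.6 -3 2 4 0;-0.6 -3 4 4 0;-0.6 -3 4 4 0;-0.6 -3 4 4 0")

```text
t: 35.05
tool_pos: [0.4679, 0.1886, 0.2761]
tool_rot: [1.895, 0.561, -1.893]
contact_force: [0.8, -0.5, 0.3]
opening: 0.0683
```

```bash
python3 sv.py f6;python3 tr.py f6; python3 - <<'E'
from go import *
from station import ctrl
t,dt=ctrl.get_image('top'); s,_=ctrl.get_image('side'); np.savez('pics/f7.npz',t=t,dt=dt)
cv2.imwrite('pics/f7.png',np.hstack([crop(t,215,160,65,65,6),crop(s,300,180,65,65,6)]))
cv2.imwrite('pics/f8.png',t)
X=cloud('top',t,dt)
from tr import tr
x,tt,n=tr(X); k=(dt>0)&(np.abs(tt)<.04)&(x>-.17)&(x<.0)&(n>.015)&(n<.045)
for q in np.arange(-.16,.0,.02):
    kk=k&(x>=q)&(x<q+.02)
    if kk.sum(): print(round(q+.01,2),kk.sum(),tt[kk].min().round(4),tt[kk].max().round(4),np.percentile(n[kk],[50,90]).round(4))
go(.4,.1,.2,-57)
E
```

```text
TCP s,t,z -0.1391 -0.1501 0.2762
452 rect c [-154.2  656.3] 138.6 1395.6 15.5 pca -81.9 b [-24.   21.3] corners [[-407.0, 1310.0], [-35.0, -35.0], [99.0, 2.0], [-274.0, 1347.0]]
x range [-0.1508 -0.1495 -0.1486 -0.0013  0.0003  0.0044]
-0.145 36 t -0.0191 0.012 n [0.008  0.0179 0.0248 0.0299] v 71
-0.135 20 t -0.0185 0.0107 n [0.0102 0.0204 0.024  0.0276] v 46
-0.125 26 t -0.0206 0.014 n [0.0119 0.0221 0.0251 0.0261] v 66
-0.115 21 t -0.0209 0.0113 n [0.0104 0.0195 0.0236 0.028 ] v 60
-0.105 24 t -0.0192 0.012 n [0.0119 0.0202 0.026  0.0277] v 63
-0.095 25 t -0.0188 0.0132 n [0.013  0.0203 0.0257 0.0272] v 63
-0.085 24 t -0.0203 0.0108 n [0.0103 0.0205 0.0252 0.0264] v 59
-0.075 22 t -0.0209 0.0087 n [0.0125 0.0218 0.0248 0.0273] v 56
-0.065 24 t -0.0177 0.0088 n [0.0113 0.0232 0.0263 0.028 ] v 51
-0.055 31 t -0.023 0.0137 n [0.0131 0.0243 0.0285 0.0337] v 59
-0.045 38 t -0.033 0.0342 n [0.0108 0.0217 0.0276 0.0308] v 60
-0.035 50 t -0.0339 0.0338 n [0.0167 0.0274 0.0319 0.0351] v 59
-0.025 37 t -0.035 0.0342 n [0.0142 0.0263 0.0301 0.0318] v 55
-0.015 38 t -0.0342 0.0216 n [0.0133 0.0282 0.0317 0.0339] v 63
-0.005 36 t -0.0324 0.0333 n [0.0121 0.027  0.0317 0.0347] v 67
0.005 4 t -0.033 -0.0223 n [0.0099 0.0152 0.0192 0.0198] v 58
-0.15 27 -0.0167 0.0114 [0.0229 0.0272]
-0.13 40 -0.0179 0.0116 [0.025 0.029]
-0.11 41 -0.0178 0.0122 [0.0248 0.0288]
-0.09 37 -0.0174 0.0115 [0.0252 0.0291]
-0.07 44 -0.0171 0.012 [0.0258 0.0316]
-0.05 54 -0.0318 0.0336 [0.0271 0.0313]
-0.03 82 -0.0339 0.0359 [0.031  0.0354]
-0.01 74 -0.034 0.0355 [0.031  0.0342]
t 35.20 pos [0.4689 0.1876 0.2759] jaw -57.4 opening 0.0684 F [ 0.1  0.2 -0.5] Rx [ 0. -0. -1.] q5 1.23
shift [1.897 0.915 2.633] turn units -0.07 alt 35.93
```

View pics/f6.png

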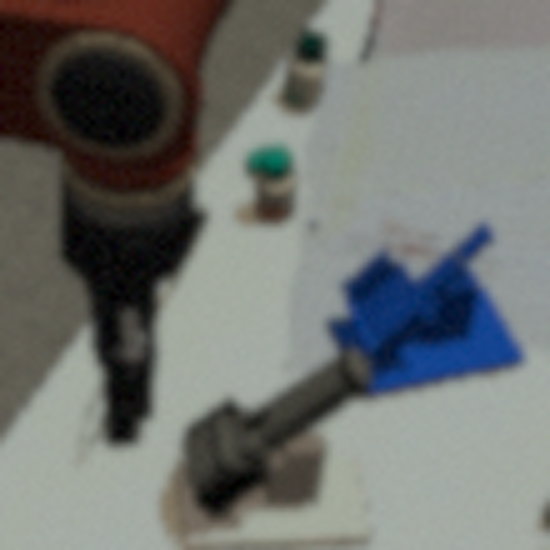

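View pics/f7.png

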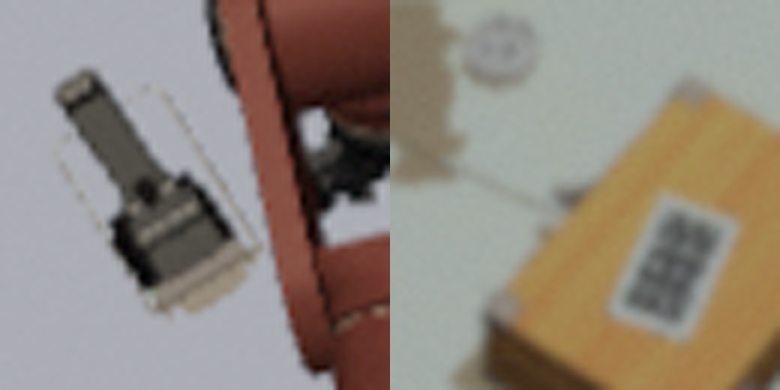

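View pics/f8.png

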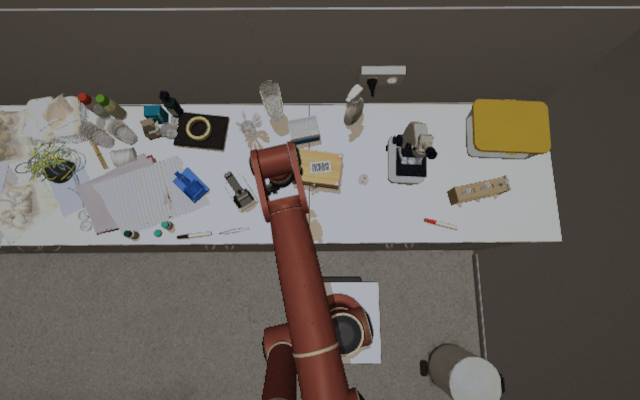

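```bash
python3 -c "
from station import ctrl
print(ctrl.finish_job())"
```

```text
the job is handed in; nothing more can be done
None
```

The job is handed in at about 35 s of the 72 s allowed; `finish_job` gives no verdict, so what follows rests on my own checks.

**What I did**
- **Hook:** I pressed it down and then sideways until it pushed back with 19 N at the point where the closed knob should be.
- **First docking:** My first try at tipping the scanner nose-down on the stand's spine tip took 34 N with hardly any turn. I set it down on clear bench, re-gripped it nearer its middle, and docked it.
- **Scan:** I took it up by the tail and turned it upright against the spine tip. That needed three pushes, and the scanner slipped about 15–20 mm in the grip. I then held it still over the label at two heights, about 2 s each.
- **Return:** I set it back nose first in the cup, slid it down to the lip and let go.

**Last checks**
- **Scanner in stand:** Both cameras show it docked, tail 150 mm up the tray and handle back about 24–25 mm off the floor. It lies about 3 mm to one side, inside the 6 mm limit.
- **Hook and bystanders:** The hook still looks closed in the side view. The marker and petri_b are unmoved in the top view. Petri_a was hidden by the arm there, but looks unmoved in the side view.
- **Aim:** The scanner leaned about 6–8° while it scanned. My estimate puts its aim within about 3 mm of the label's middle.
- **Disagreement:** My two height estimates did not agree. The window stood somewhere between 53 and 72 mm above the label in the first hold, which is why I repeated it 12 mm lower. Either value is inside the 35–85 mm limit.

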